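# Lay a flanged sleeve in an inclined V rest and take a scan

### The arm

A 6-joint arm with a two-finger parallel gripper is mounted at the origin on a cart in front of the work surface, level with it; the furniture and walls round the work are solid. World frame = base frame: x ahead of the robot, y to its left, z up, the work surface at z = 0. Lengths are in m, angles in rad, forces in N, time in s.
With the tool pointing down it reaches from about 0.375 to 0.9 m from the base axis. Payload 3.1 kg.
Tool frame: the origin (TCP) lies between the finger pads; the fingertips stand 19 mm ahead of it and the grasp point (between the pads) is the TCP; z points along the fingers, y is the line along which they close (so a half turn about z gives the same grasp; the last joint's range is limited). The gripper opens to 87 mm and grips with 3 to 60 N. Pads are 19 mm wide; open, the fingers measure 117 mm over their backs; the gripper's body (75 mm by 190 mm) begins 51 mm behind the grasp point.
Start: joints at [-1.452, 0.527, 1.433, -0, 1.181, -0.178], TCP at [0.183, -0.598, 0.242] pointing down, gripper open.
Joint ranges: [-3.08, 3.08], [-0.75, 2.2], [0.22, 2.44], [-1.43, 4.57], [0, 2.65], [-2.85, 2.85]. Speed limits (rad/s): [2.79, 2.79, 3.14, 3.14, 3.14, 3.14].

### API

Orientations are given as a unit quaternion [x, y, z, w].
In Python, from rig import telemetry, viewer, hand_in gives the robot as it stands. The module is installed in compiled form; this text tells all that it offers.
- The arm moves only by the shell command python3 -m creep 'ROWS' [FORCE]. ROWS is JSON, a list of rows, each an object with "translation": the shift along the tool's x, y, z in mm, a list of three; "roll": the turn about the tool's z in degrees; "gripper": the finger opening in mm, from 0 to 87. In form: [{"translation": [tx, ty, tz], "roll": roll, "gripper": gripper}, ...]. A call has 1 to 5 rows; each row is the pose to reach, as a shift and turn from the pose commanded when the call began, along the tool's axes at that moment; what a row does not reach only later rows make up. A row lasts 1/12 s, in which the tool goes at most 41.7 mm and 7.16 degrees, less where a joint would pass 70% of its speed; a pose out of reach is approached as far as the arm can. A call with a gripper value outside its range is refused whole. The fingers move at their own pace and stop on an object; FORCE is the grip in N (left out, the last holds). Time passes only in rows, so rows that repeat a pose let the fingers close. It gives the time, the measured TCP pose, the force, the opening and the grip force at its end, in the units of the state.
- telemetry.get_obs(): the state, without advancing time (a new reading comes with each control period).
- viewer.camera(name): name is "side" or "top" or "wrist"; returns the picture (480x640x3 uint8, blue, green, red); there is no depth.
- viewer.camera_info(name): a dict with "intrinsics" (3x3 intrinsics, pixels), "k1" (the pictures are not rectified: a ray, as slopes to the right and down, at radius r is drawn at 1 + k1 r^2 times it, then the intrinsics apply), "rvec" (rotation vector, rad) and "tvec" (3), from world to camera coordinates, as OpenCV has them; the wrist camera has in their place "hand_eye" (4x4, takes a point from camera to tool coordinates, whose origin is the TCP and whose axes are the flange's). Camera axes: x right, y down, z forward; pixel columns grow to the right and rows downward; lengths in m; the calibration is good to about 2 mm. A picture is of the moment at which its call begins: read the wrist's pose just before it. camera_info takes no time and is no camera call.
- hand_in(): hands the job in; it is judged then, once.
Trained networks look in the newest picture that a camera, given by its name, has taken for a name from the list of things; names that differ only in an ending like _2 or _b are one class to them, and where a whole thing is asked for, a point or a joint stands for the part that bears it (a point fixed in the world has none). Each returns a list of dicts, best first, with "p" (0 to 1); they miss things now and then, are a little off and sometimes report something else, mostly with a low value. They report only what shows in the picture. A call takes as long as a camera call. They do not tell look-alikes from the thing itself.
- viewer.recognise(camera, thing): "bbox" ([left, top, width, height] in pixels, round what is visible of it).
The state is a dict: "time": time; "q": joint angles; "joint_velocities": joint speeds; "joint_torque": joint torques, N m; "position": TCP position; "tool_rot": TCP orientation; "ft_force": force on the tool from outside, world axes, zero at the start; "moment": the same for the moment, N m; "grip_width": finger opening in m; "grip_force": force on a finger pad.
Only numpy, scipy, OpenCV 4.12 (cv2) and the standard library are available. Lean on these libraries where they do the work, as an engineer would, in place of code of your own. Each camera call takes 0.05 s, during which the arm holds its last target. There are 200 camera calls.

### The job

The printed flanged sleeve standing near the front of the desk is to be scanned: lay it on its side in the two narrow V plates of the inclined rest, thick-flange end uphill, with the end it now stands on (thin flange) right up against the end stop. The stop is only lightly clamped: come up to it gently and do not shift it. With the sleeve lying there on its own, squeeze the hand scanner's trigger fully home against its grip and let it go, and leave everything else on the desk where it is.

Things in the scene. Friction and masses are not known exactly. Their poses are not given: they have to be found in the camera images.
- sleeve: Loose blue-grey printed sleeve, 69 mm long, 60 g, standing upright on its thin-flange end (front left or front centre; the rook is at the other place). Origin: centre of its top face; z along its axis, down to the end it stands on. Along z: spigot 0-8 mm, radius 16; thick flange 8-11, radius 27, tapering to a plain tube of radius 18 at 14-64; thin flange 64-69, radius 24. Mass centre at 32.
- sleeve_end (a point): Centre of the sleeve's thin-flange end face, on which it stands, 69 mm along its z from its origin.
- v_rest_base: The fixed inclined V rest. Origin under the middle of its 120 x 70 x 10 mm base plate, x uphill, away from the robot. Above it an 18 mm web carries a 20 mm wide bar falling 17 degrees towards the robot, with two upright V plates (90 degree V, 4 mm thick, 34 mm wide, so fingers can pass down beside them) and, downhill of these, the clamped end stop.
- v_axis (a point): Point of the V rest where the sleeve's axis runs once it lies in the Vs, over the middle of the lower V plate, 100 mm above the desk. x uphill along that axis, y level, z square to the slope. V plates at x = 0 and 22 mm; their lips are 10 mm, the bar's top 34 mm below the axis. The stop's flat round face (32 mm across, on the axis) looks uphill.
- v_rest: The bar of the V rest, the same point and axes as v_axis. Its end stop, 26 mm wide, top 16 mm above the axis, is clamped with its face somewhere between x = -12 and -27 mm on it. Where is not reported: find it by touch or by eye. Its thumbscrew is only nipped up and gives way at about 8 N.
- trigger_pad (a point): Middle of the finger face of the scanner's trigger, 66 mm above the desk; moves with the trigger. x from the trigger's tip to its hinge, y from the trigger to the grip, z up. The trigger is 20 mm tall and reaches from 35 mm on the +x side (hinge) to 22 mm on the -x side. The head (70 mm wide, top 100 mm above the desk) begins 44 mm on the +x side.
- grip_back (a point): Middle of the back of the scanner's pistol grip, across from trigger_pad, 66 mm above the desk. The scanner lies on its side in a fixed stand; its grip is a fixed level bar, 34 mm tall, 30 mm thick. Trigger face and grip back are 55 mm apart with the trigger free, 45 mm squeezed. Clear above; 45 mm clear below.
- trigger (a joint): The trigger's hinge angle: 0 free, 0.28 rad fully squeezed (counts from 0.22). A spring, 4 N at the pad rising to 9 N, opens it again.
- rook: Loose white printed chess rook, 74 mm across, 67 mm tall, a bystander. Origin under its middle.
- figure: Loose ivory printed ornament, 146 mm tall, at the back, a bystander.
- glue: Loose glue stick lying between the V rest and the monitor, 91 mm long, 20 mm thick, a bystander.
Mind the look-alikes: they are no part of the job. There is more than one size of the sleeve; the job needs the middle-sized.

How it is judged:
On the way, in this order (a step that is already met when the one before it is completed fails the run):
1. the sleeve lies in both V plates, thin-flange end against the stop, let go (distance between stop_c0 and sleeve_end below 0.0037 m and angle between the z axis of sleeve and the x axis of v_axis, either way round below 0.06 rad and x of sleeve in the frame of v_axis above 0.03 m and y of sleeve in the frame of v_axis between -0.003 and 0.003 m and z of sleeve in the frame of v_axis between -0.003 and 0.003 m and contact force between sleeve and the fingers below 0.05 N and linear speed of sleeve below 0.02 m/s), for 0.3 s.
2. the trigger is squeezed fully with the sleeve lying in place (distance between stop_c0 and sleeve_end below 0.0037 m and angle between the z axis of sleeve and the x axis of v_axis, either way round below 0.06 rad and x of sleeve in the frame of v_axis above 0.03 m and y of sleeve in the frame of v_axis between -0.003 and 0.003 m and z of sleeve in the frame of v_axis between -0.003 and 0.003 m and value of joint trigger above 0.22 rad), for 0.2 s.
At the end, for the whole second after the job is handed in: The sleeve rests in both V plates (axis within 3 mm and 3.4 degrees of the V line), thick-flange end uphill, thin-flange end face no more than about 1.5 mm from the end stop, at rest; the trigger has been squeezed past 0.22 rad after that and has sprung back below 0.04 rad (distance between stop_c0 and sleeve_end below 0.0037 m and angle between the z axis of sleeve and the x axis of v_axis, either way round below 0.06 rad and x of sleeve in the frame of v_axis above 0.03 m and y of sleeve in the frame of v_axis between -0.003 and 0.003 m and z of sleeve in the frame of v_axis between -0.003 and 0.003 m and linear speed of sleeve below 0.02 m/s and value of joint trigger below 0.04 rad); the robot touches nothing.
It fails at once if the end stop is shoved out of its setting (more than 2 mm) (distance of stop_c0 from where it was at the start of the episode above 0.002 m).
It fails at once if a bystander is pushed away (more than 30 mm) (distance of any of rook, figure, glue from where it was at the start of the episode above 0.03 m).
It fails at once if the figure is knocked over (angle between figure's own z axis and vertical above 0.5 rad).
It also fails if it takes over 61 s, if anything falls off the work surface, if the arm or the gripper's body presses on something with over 40 N, if the wrist force passes 120 N, or if a joint passes its speed limit or range.

## Working session

There is one attempt and no reset: what is moved stays moved. The work goes in short steps, Python scripts to look and compute and a shell command to move; the robot and the scene stay as the last step left them, time stands still between calls to the robot, and variables do not carry over. Pictures are saved under pics/ and viewed, at most 10 in all, crops included, and the job is handed in when it is done.

```bash
mkdir -p pics; cat > h.py <<'E'
import numpy as np, cv2
from scipy.spatial.transform import Rotation as R
from rig import telemetry, viewer, hand_in
def cam(n):
    i=viewer.camera_info(n)
    K=np.array(i["intrinsics"],float);k1=i["k1"]
    if "rvec" in i:
        Rm=cv2.Rodrigues(np.array(i["rvec"],float))[0];t=np.array(i["tvec"],float).ravel()
    else:
        o=telemetry.get_obs();T=np.eye(4);T[:3,:3]=R.from_quat(o["tool_rot"]).as_matrix();T[:3,3]=o["position"]
        M=np.linalg.inv(T@np.array(i["hand_eye"]));Rm=M[:3,:3];t=M[:3,3]
    return K,k1,Rm,t
def proj(c,P):
    K,k1,Rm,t=c;p=np.atleast_2d(P)@Rm.T+t
    s=p[:,:2]/p[:,2:];s=s*(1+k1*(s**2).sum(1,keepdims=True))
    return s@K[:2,:2].T+K[:2,2]
def ray(c,u):
    K,k1,Rm,t=c;d=np.linalg.solve(K[:2,:2],np.array(u,float)-K[:2,2]);s=d.copy()
    for _ in range(20): s=d/(1+k1*(s@s))
    return -Rm.T@t, Rm.T@np.array([s[0],s[1],1])
def atz(c,u,z):
    o,d=ray(c,u);return o+d*(z-o[2])/d[2]
def tri(c1,u1,c2,u2):
    o,d=ray(c1,u1);p,e=ray(c2,u2);a=np.linalg.lstsq(np.stack([d,-e],1),p-o,rcond=None)[0]
    x,y=o+a[0]*d,p+a[1]*e;return (x+y)/2,np.linalg.norm(x-y)
E
python3 - <<'E'
from h import *
np.set_printoptions(precision=4,suppress=True)
for n in("side","top","wrist"):
    cv2.imwrite(f"pics/{n}0.png",viewer.camera(n))
    c=cam(n);print(n,-c[2].T@c[3],c[2][2],c[0][0,0])
    if n!="wrist":
        for t in("sleeve","v_rest_base","v_rest","trigger_pad","grip_back","rook","figure","glue"):
            print(t,[(r["bbox"],round(r["p"],2)) for r in viewer.recognise(n,t)[:4]])
o=telemetry.get_obs();print(o)
E
```

```text
side [0.2901 1.0857 0.4719] [ 0.2389 -0.8934 -0.3804] 553.0983688245914
sleeve [([368.9, 228.0, 27.7, 37.3], 0.95), ([286.9, 196.6, 31.6, 42.8], 0.78), ([302.8, 234.8, 49.3, 36.9], 0.73), ([324.5, 232.7, 12.7, 25.2], 0.49)]
v_rest_base [([284.4, 233.5, 73.7, 69.7], 0.59), ([280.6, 235.6, 27.0, 25.5], 0.31)]
v_rest [([303.2, 234.0, 52.6, 40.7], 0.89)]
trigger_pad [([253.6, 312.2, 19.6, 25.8], 0.51)]
grip_back [([185.8, 270.6, 108.2, 107.2], 0.7)]
rook [([370.4, 289.2, 47.1, 52.4], 0.69)]
figure [([223.7, 198.5, 21.0, 67.6], 0.82)]
glue [([278.8, 236.1, 27.0, 25.6], 0.75)]
top [0.3036 0.1932 1.1618] [ 0.2061  0.0009 -0.9785] 601.0293480957505
sleeve [([402.4, 285.5, 32.7, 32.4], 0.88), ([404.1, 235.4, 21.4, 21.2], 0.7), ([455.6, 172.1, 45.6, 46.0], 0.58)]
v_rest_base [([292.8, 222.2, 63.9, 67.8], 0.91), ([182.6, 224.0, 22.7, 22.1], 0.22)]
v_rest [([403.9, 285.1, 29.8, 34.4], 0.54)]
trigger_pad [([182.4, 225.4, 24.7, 22.7], 0.44), ([405.9, 284.5, 27.6, 31.3], 0.28)]
grip_back [([144.2, 168.4, 117.2, 92.6], 0.95)]
rook [([247.1, 314.9, 36.3, 42.6], 0.8)]
figure []
glue [([389.8, 196.1, 44.5, 15.9], 0.96)]
wrist [ 0.2542 -0.5755  0.3854] [-0.2634 -0.0795 -0.9614] 366.1193931267445
{'time': 0.95, 'q': array([-1.4525,  0.5275,  1.4327, -0.    ,  1.1814, -0.1785]), 'joint_velocities': array([-0.0001, -0.0008,  0.0016, -0.0001, -0.0017, -0.0002]), 'joint_torque': array([  0.0008, -44.0007, -17.699 ,   0.0635,   0.0505,  -0.    ]), 'position': array([ 0.1828, -0.5976,  0.2416]), 'tool_rot': array([ 0.989 ,  0.1479, -0.    ,  0.    ]), 'ft_force': array([ 0.0806,  0.0635, -0.7638]), 'moment': array([ 0.0244, -0.002 , -0.0293]), 'grip_force': 0.0, 'grip_width': 0.08702945753472234}
```

View pics/side0.png

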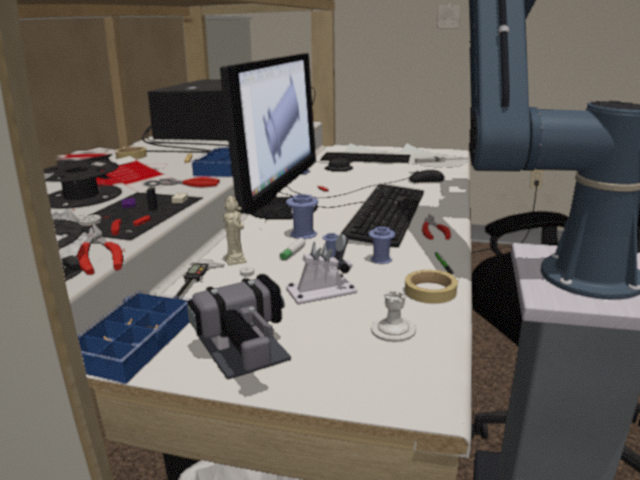

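View pics/top0.png

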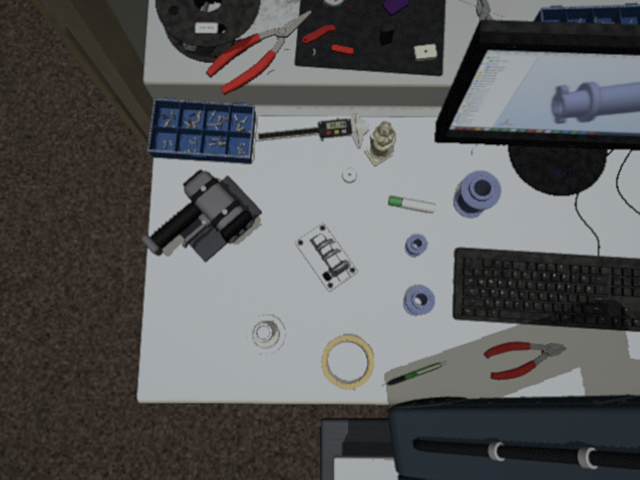

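The side view shows the rest at (322,275), the mid-size sleeve at (381,245), the rook at (394,318) and the scanner at (240,320). In the top view the sleeve is at (419,299), the small look-alike at (416,245), the big one at (480,192), the rest at (326,256) and the scanner at (205,215). Next I'll enlarge the details.

```bash
python3 - <<'E'
import cv2,numpy as np
t=cv2.imread("pics/top0.png");s=cv2.imread("pics/side0.png")
f=lambda a,k:cv2.resize(a,None,fx=k,fy=k,interpolation=cv2.INTER_CUBIC)
# left-top: top V rest (290-360 x 215-295)x5 ; right: side V rest
A=f(t[215:295,290:360],5);B=f(s[225:305,280:360],5)
C=f(t[160:265,140:270],3) # 390x315 -> crop
D=f(t[280:320,395:445],4)
im=np.zeros((600,800,3),np.uint8)
im[:400,:350]=A;im[:400,360:760]=B
E=f(t[275:320,395:445],4);im[405:585,0:200]=E
F=f(s[220:270,360:405],3.9);im[405:405+F.shape[0],210:210+F.shape[1]]=F
cv2.imwrite("pics/c1.png",im)
im=np.zeros((600,800,3),np.uint8)
A=f(t[160:270,140:270],3);B=f(s[265:380,180:295],3.4)
im[:A.shape[0],:A.shape[1]]=A;im[:B.shape[0],400:400+B.shape[1]]=B
cv2.imwrite("pics/c2.png",im)
E
```

```text
(no output)
```

View pics/c1.png

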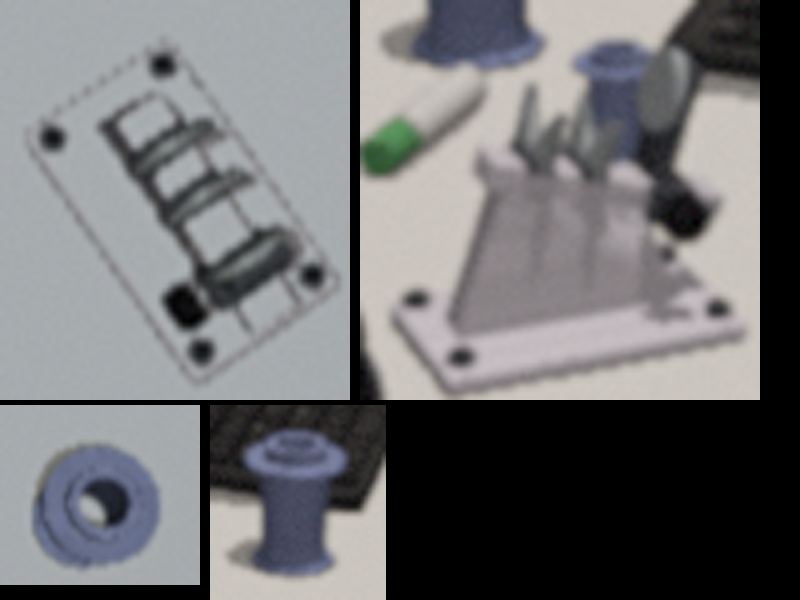

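View pics/c2.png

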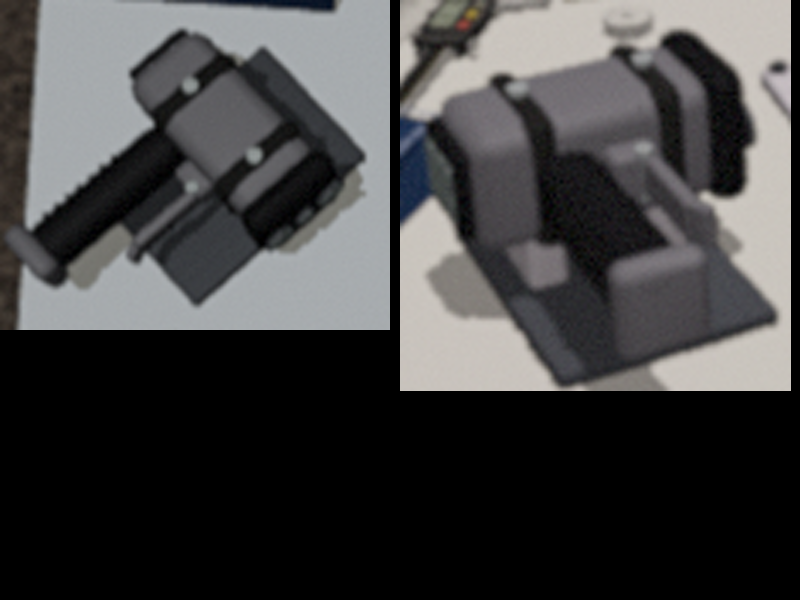

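The crops show the rest's base corners at top-view pixels (322,223), (295.6,242.4), (330,292) and (357.6,271.6). The stop is at the lower right, at about (340,268). The sleeve's flange circle is centred at about (420.3,299.2). The scanner's trigger runs from its tip at (186,243) to its hinge at (204,222), with the black grip to its upper left.

```bash
python3 - <<'E'
from h import *
np.set_printoptions(precision=4,suppress=True)
t=cam("top");s=cam("side")
P=[atz(t,u,.010)[:2] for u in [(322,223),(295.6,242.4),(330,292),(357.6,271.6)]]
P=np.array(P);print(P,P.mean(0));d=(P[0]+P[1]-P[2]-P[3])/2
print(np.linalg.norm(d),np.linalg.norm(P[0]-P[1]),"yaw",np.degrees(np.arctan2(d[1],d[0])))
Ps=np.array([atz(s,u,.010)[:2] for u in [(280+(395-360)/5,225+315/5),(280+(455-360)/5,225+388/5),(280+(743-360)/5,225+325/5)]]);print("side corners",Ps)
print("sleeve",atz(t,(420.3,299.2),.061),tri(t,(420.3,299.2),s,(381.8,233.1)))
g=lambda x,y:(140+x/3,160+y/3)
for n,u,z in[("tip",(137,255),.076),("hinge",(192,187),.08),("gripEndL",(45,215),.083),("gripHeadL",(155,133),.083),("gripEndR",(70,272),.07),("head1",(135,75),.1),("head2",(245,210),.1)]:print(n,atz(t,g(*u),z))
print("rook",atz(t,(267,334),.03),"fig",atz(t,(380,145),.05),"glue",atz(t,(412,204),.01),"small",atz(t,(416,245),.03))
print("tape",atz(t,(348,362),.01))
E
```

```text
[[0.5886 0.1839]
 [0.549  0.2353]
 [0.4519 0.1675]
 [0.4922 0.1141]] [0.5204 0.1752]
0.11868453496255499 0.06492825606885959 yaw 35.417667219784846
side corners [[0.5839 0.1993]
 [0.5456 0.2506]
 [0.4548 0.1802]]
sleeve [0.4337 0.0029 0.061 ] (array([0.4342, 0.0024, 0.0582]), np.float64(0.0004087158104436298))
tip [0.5281 0.4354 0.076 ]
hinge [0.5705 0.4029 0.08  ]
gripEndL [0.5512 0.4914 0.083 ]
gripHeadL [0.6039 0.4268 0.083 ]
gripEndR [0.5183 0.4773 0.07  ]
head1 [0.6359 0.4373 0.1   ]
head2 [0.5515 0.3664 0.1   ]
rook [0.3696 0.285  0.03  ] fig [0.7368 0.0719 0.05  ] glue [0.629  0.0055 0.01  ] small [0.5417 0.003  0.03  ]
tape [0.3201 0.1331 0.01  ]
```

```bash
cat >> h.py <<'E'
def delta(x,y,z,yaw=None):
    o=telemetry.get_obs();T=R.from_quat(o["tool_rot"]).as_matrix()
    y0=np.degrees(np.arctan2(T[1,0],T[0,0]))
    d=T.T@(np.array([x,y,z])-o["position"])*1000
    print("t",round(o["time"],2),"yaw",round(y0,2),"pos",np.round(o["position"],4),"delta",np.round(d,1),"roll",None if yaw is None else round(y0-yaw,1),"F",np.round(o["ft_force"],2),"w",round(o["grip_width"]*1e3,1),"gf",round(o["grip_force"],1))
E
r='{"translation":[130,-157,10],"roll":0,"gripper":87}'
python3 -m creep '[{"translation":[130,-157,10],"roll":0,"gripper":87},{"translation":[130,-157,10],"roll":0,"gripper":87},{"translation":[130,-157,10],"roll":0,"gripper":87},{"translation":[130,-157,10],"roll":0,"gripper":87},{"translation":[130,-157,10],"roll":0,"gripper":87}]' 5
python3 -m creep '[{"translation":[130,-157,10],"roll":0,"gripper":87},{"translation":[130,-157,10],"roll":0,"gripper":87},{"translation":[130,-157,10],"roll":0,"gripper":87},{"translation":[130,-157,10],"roll":0,"gripper":87},{"translation":[130,-157,10],"roll":0,"gripper":87}]'
python3 -m creep '[{"translation":[130,-157,10],"roll":0,"gripper":87},{"translation":[130,-157,10],"roll":0,"gripper":87},{"translation":[130,-157,10],"roll":0,"gripper":87},{"translation":[130,-157,10],"roll":0,"gripper":87},{"translation":[130,-157,10],"roll":0,"gripper":87}]'
python3 -m creep '[{"translation":[25,-29,10],"roll":-35,"gripper":87},{"translation":[25,-29,10],"roll":-35,"gripper":87},{"translation":[25,-29,10],"roll":-35,"gripper":87},{"translation":[25,-29,10],"roll":-35,"gripper":87},{"translation":[25,-29,10],"roll":-35,"gripper":87}]'
python3 -c "
from h import *
delta(.434,.0025,.059,60)
cv2.imwrite('pics/w1.png',viewer.camera('wrist'))
c=cam('wrist');print(proj(c,[[.434,.0025,.069],[.434,.0025,0.061],[.5204,.1752,.01]]))
print([(r['bbox'],r['p']) for r in viewer.recognise('wrist','sleeve')[:3]])"
```

```text
time: 1.37
position: [0.2616, -0.407, 0.2315]
tool_rot: [0.989, 0.148, 0.0, -0.0]
ft_force: [0.7, 0.1, 0.0]
grip_width: 0.0874
grip_force: 0.0
time: 1.78
position: [0.3399, -0.2191, 0.2217]
tool_rot: [0.989, 0.148, 0.0, -0.0]
ft_force: [-0.2, -0.1, -0.5]
grip_width: 0.087
grip_force: 0.0
time: 2.2
position: [0.4187, -0.0309, 0.2118]
tool_rot: [0.989, 0.148, 0.0, 0.0]
ft_force: [0.2, -0.9, 0.2]
grip_width: 0.0874
grip_force: 0.0
time: 2.62
position: [0.4337, 0.0025, 0.2016]
tool_rot: [0.897, 0.442, 0.0, 0.0]
ft_force: [-0.6, 0.8, 0.0]
grip_width: 0.0871
grip_force: 0.0
t 2.62 yaw 52.44 pos [0.4337 0.0025 0.2016] delta [  0.2   0.2 142.6] roll -7.6 F [-0.56  0.81  0.02] w 87.1 gf 0.0
[[317.89318753 237.07119808]
 [317.86754671 234.47930603]
 [272.74177467  -8.40312459]]
[([392.5, 125.1, 55.4, 48.6], 0.93), ([282.8, 194.6, 66.1, 71.2], 0.84), ([525.9, 147.6, 114.1, 98.5], 0.84)]
```

View pics/w1.png

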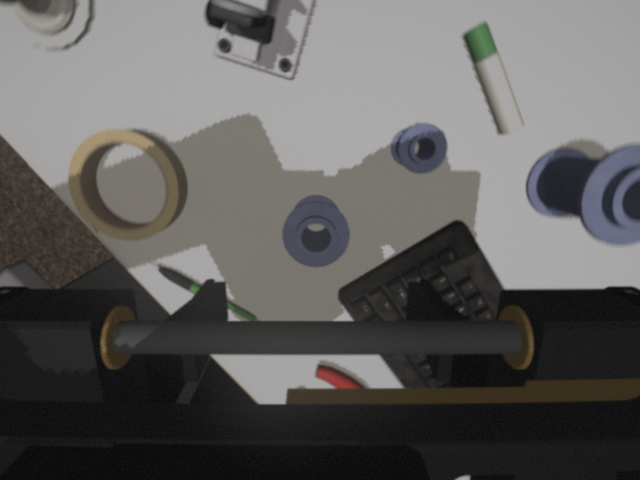

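The wrist view shows the mid-size sleeve's flange centred at (316,234), 2 px from the predicted (318,234). The small sleeve, glue, tape and keyboard are all clear of the fingers. I'll descend and grip the thick flange's rim.

```bash
python3 -m creep '[{"translation":[0,0,40],"roll":-7.5,"gripper":87},{"translation":[0,0,80],"roll":-7.5,"gripper":87},{"translation":[0,0,120],"roll":-7.5,"gripper":80},{"translation":[0,0,142.5],"roll":-7.5,"gripper":70},{"translation":[0,0,142.5],"roll":-7.5,"gripper":62}]' 6
python3 -m creep '[{"translation":[0,0,0],"roll":0,"gripper":50},{"translation":[0,0,0],"roll":0,"gripper":50},{"translation":[0,0,0],"roll":0,"gripper":50},{"translation":[0,0,0],"roll":0,"gripper":50}]' 6
```

```text
time: 3.13
position: [0.4312, 0.0021, 0.0555]
tool_rot: [0.869, 0.495, -0.003, -0.003]
ft_force: [-0.3, 0.1, 0.1]
grip_width: 0.0742
grip_force: 0.0
time: 3.47
position: [0.4344, 0.0017, 0.0607]
tool_rot: [0.868, 0.496, 0.001, 0.001]
ft_force: [-1.0, -0.4, -0.4]
grip_width: 0.0528
grip_force: 0.2
```

```bash
python3 -m creep '[{"translation":[0,0,0],"roll":0,"gripper":48},{"translation":[0,0,0],"roll":0,"gripper":48},{"translation":[0,0,0],"roll":0,"gripper":48}]' 6
python3 -c "
from h import *
delta(.434,.0025,.0595,60)
w=viewer.camera('wrist');s=viewer.camera('side')
a=cv2.resize(s[210:290,340:420],(400,400),interpolation=2);b=w[150:400,200:520]
im=np.zeros((400,720,3),np.uint8);im[:,:400]=a;im[:250,400:]=b;cv2.imwrite('pics/g1.png',im)"
```

```text
time: 3.72
position: [0.4339, 0.0018, 0.0602]
tool_rot: [0.868, 0.496, 0.001, 0.001]
ft_force: [-0.2, 0.9, 6.4]
grip_width: 0.0504
grip_force: 6.0
t 3.72 yaw 59.5 pos [0.4339 0.0018 0.0602] delta [ 0.6 -0.3  0.7] roll -0.5 F [-0.24  0.87  6.44] w 50.4 gf 6.0
```

View pics/g1.png

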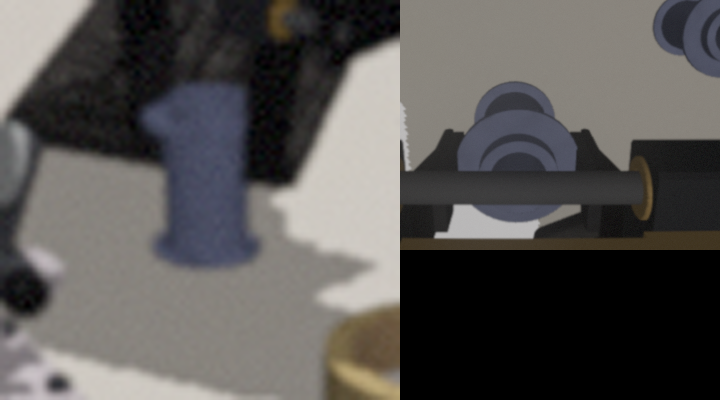

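The sleeve still stands upright between the pads, with its flange centred at about (317.5,314) in the wrist picture. The 50.4 mm opening is less than the 54 mm rim, so I'll check for an offset.

```bash
python3 -c "
from h import *
c=cam('wrist');o=telemetry.get_obs()
print(proj(c,[[.434,.0025,.061],o['position']]))
p=atz(c,(317.5,314),.061);print(p);T=R.from_quat(o['tool_rot']).as_matrix();print(T.T@(p-o['position']))
b=np.array([[np.cos(a)*.027,np.sin(a)*.027,0] for a in np.linspace(0,6.28,60)])+[.434,.0025,.061]
q=proj(c,b);print(q.min(0),q.max(0))"
```

```text
[[317.93263107 317.35482888]
 [318.39768858 317.69113033]]
[0.43465145 0.00397239 0.061     ]
[ 0.00224943 -0.00039036 -0.00093724]
[255.37749838 257.9782805 ] [380.3894232  371.08953051]
```

```bash
python3 -m creep '[{"translation":[8,0,-3],"roll":0,"gripper":48},{"translation":[16,0,-4.5],"roll":0,"gripper":48},{"translation":[25,0,-5],"roll":0,"gripper":48},{"translation":[33,0,-4.5],"roll":0,"gripper":48},{"translation":[41,0,-2.5],"roll":0,"gripper":48}]' 6
python3 -m creep '[{"translation":[8,0,2.5],"roll":0,"gripper":48},{"translation":[15.5,0,6.5],"roll":0,"gripper":48},{"translation":[22.5,0,11],"roll":0,"gripper":48},{"translation":[28,0,16],"roll":0,"gripper":48},{"translation":[28,0,16],"roll":0,"gripper":48}]'
python3 -c "
from h import *
delta(.434,.0025,.0595,60)
w=viewer.camera('wrist');s=viewer.camera('side')
a=cv2.resize(s[210:290,340:420],(400,400),interpolation=2);b=w[150:400,200:520]
im=np.zeros((400,720,3),np.uint8);im[:,:400]=a;im[:250,400:]=b;cv2.imwrite('pics/g2.png',im)"
```

```text
time: 4.23
position: [0.455, 0.0382, 0.0617]
tool_rot: [0.868, 0.497, 0.0, 0.0]
ft_force: [-0.5, 0.3, -1.1]
grip_width: 0.0503
grip_force: 6.0
time: 4.65
position: [0.4702, 0.0624, 0.0454]
tool_rot: [0.868, 0.497, 0.001, 0.001]
ft_force: [0.2, -0.6, 4.1]
grip_width: 0.0495
grip_force: 6.1
t 4.65 yaw 59.6 pos [0.4702 0.0624 0.0454] delta [-69.9  -0.9 -14.2] roll -0.4 F [ 0.22 -0.57  4.06] w 49.5 gf 6.1
```

View pics/g2.png

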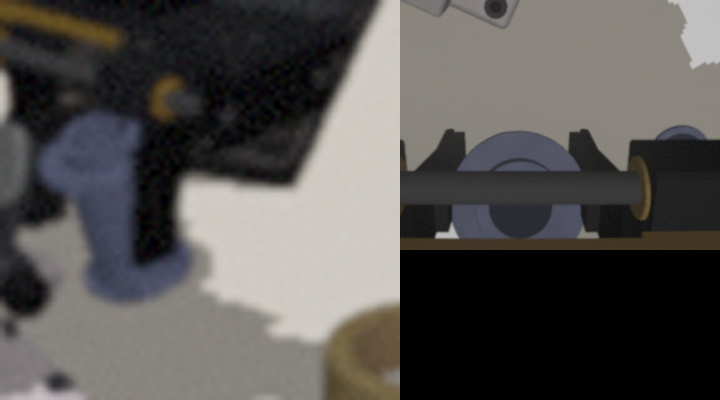

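The side crop shows the sleeve leaning, flange centre about (359,241) and lower end about (367,266). I'll fit the tilt.

```bash
python3 -c "
from h import *
np.set_printoptions(precision=1,suppress=True)
c=cam('side');o=telemetry.get_obs();d=np.array([.507,.862,0])
for ph in range(0,90,10):
    f=np.radians(ph);ax=d*np.sin(f)+np.array([0,0,np.cos(f)])
    for off in (0,):
        P=o['position']-[0,0,off/1000];E=P-ax*.0595
        print(ph,proj(c,[P,E]).ravel(),'low edge z',(E[2]-.024*np.sin(f))*1e3)
"
```

```text
0 [360.2 247.9 359.9 274.6] low edge z -13.98488785222777
10 [360.2 247.9 363.1 272.6] low edge z -17.248505420460468
20 [360.2 247.9 366.3 269.9] low edge z -18.605082228805365
30 [360.2 247.9 369.2 266.7] low edge z -18.013399377401868
40 [360.2 247.9 371.8 262.9] low edge z -15.4914348502839
50 [360.2 247.9 374.1 258.6] low edge z -11.115817263432332
60 [360.2 247.9 376.  254.1] low edge z -5.019497543054304
70 [360.2 247.9 377.4 249.4] low edge z 2.6122907210331356
80 [360.2 247.9 378.3 244.6] low edge z 11.547659504296877
```

```bash
cat >> h.py <<'E'
from scipy.optimize import differential_evolution
PROF=[(0,.016),(.008,.016),(.008,.027),(.011,.027),(.014,.018),(.064,.018),(.064,.024),(.069,.024)]
A_=np.linspace(0,2*np.pi,24,endpoint=False)
def sil(c,org,ax):  # org top-face centre, ax down the sleeve
    u=np.cross(ax,[.3,.2,.9]);u/=np.linalg.norm(u);v=np.cross(ax,u)
    m=np.zeros((480,640),np.uint8)
    C=[proj(c,org+ax*z+r*(np.cos(A_)[:,None]*u+np.sin(A_)[:,None]*v)) for z,r in PROF]
    for i in range(7):
        cv2.fillConvexPoly(m,cv2.convexHull((np.vstack(C[i:i+2])*16).astype(np.int32)),1,shift=4)
    return m
def fit(names,guess,yaw,span=(.02,.02,.025,45,4),imgs=None):
    D=[]
    for n in names:
        im=viewer.camera(n);c=cam(n);hs=cv2.cvtColor(cv2.GaussianBlur(im,(3,3),0),cv2.COLOR_BGR2HSV)
        h,s,v=[hs[...,i].astype(int) for i in range(3)]
        blue=(h>105)&(h<130)&(s>45)&(v>50)
        bright=(s<45)&(v>90)
        roi=np.zeros((480,640),np.uint8);p=proj(c,np.array([guess[:3]]))[0];cv2.circle(roi,tuple(int(x) for x in p),45 if n!="wrist" else 130,1,-1)
        D.append((n,c,blue&(roi>0),bright,im))
    def mk(q):
        f=np.radians(q[3]);yw=np.radians(yaw+q[4]);up=np.array([np.sin(f)*np.cos(yw),np.sin(f)*np.sin(yw),np.cos(f)])
        return np.array(q[:3]),-up   # q[:3] = rim centre (9.5 mm)
    def cost(q):
        P,ax=mk(q);J=0
        for n,c,b,br,_ in D:
            m=sil(c,P-ax*.0095,ax)>0
            J+=((b&~m).sum()+(m&br).sum()-.3*(m&b).sum())/max(b.sum(),50)
        return J
    B=[(g-s,g+s) for g,s in zip(list(guess)+[0],span)]
    r=differential_evolution(cost,B,maxiter=45,popsize=10,seed=1,tol=1e-4)
    P,ax=mk(r.x);return r.x,r.fun,P,ax,D
E
python3 -c "
from h import *
np.set_printoptions(precision=4,suppress=True)
p=telemetry.get_obs()['position']
x,f,P,ax,D=fit(['side','wrist'],[*p,35],59.6)
print(p,x,f,[d[2].sum() for d in D],'low edge',P+ax*.0595)
for n,c,b,br,im in D:
    print(n,(sil(c,P-ax*.0095,ax)>0).sum())
"
```

```text
[0.4697 0.0619 0.0455] [ 0.4654  0.0506  0.0624 21.2839  3.8496] 0.23641145129471708 [np.int64(690), np.int64(2799)] low edge [0.4557 0.0313 0.0069]
side 838
wrist 14938
```

```bash
python3 -m creep '[{"translation":[0,0,0],"roll":0,"gripper":46},{"translation":[0,0,-10],"roll":0,"gripper":46},{"translation":[-5,0,-20],"roll":0,"gripper":46},{"translation":[-15,0,-25],"roll":0,"gripper":46},{"translation":[-15,0,-25],"roll":0,"gripper":46}]' 15
python3 -c "
from h import *
np.set_printoptions(precision=4,suppress=True)
p=telemetry.get_obs()['position'];delta(*p)
x,f,P,ax,D=fit(['side','wrist'],[*(p+[-.004,-.011,.012]),30],59.6)
print(p,x,f,'low',P+ax*.0595)
for n,c,b,br,im in D:
    ct,_=cv2.findContours(sil(c,P-ax*.0095,ax),0,2);cv2.drawContours(im,ct,-1,(0,0,255),1)
a=cv2.resize(D[0][4][195:275,340:420],(400,400));b=D[1][4][150:400,200:520]
im=np.zeros((400,720,3),np.uint8);im[:,:400]=a;im[:250,400:]=b;cv2.imwrite('pics/g3.png',im)
"
```

```text
time: 5.27
position: [0.4597, 0.0474, 0.0718]
tool_rot: [0.868, 0.496, -0.0, 0.0]
ft_force: [0.9, -0.0, -0.9]
grip_width: 0.0484
grip_force: 14.7
t 5.27 yaw 59.45 pos [0.4597 0.0474 0.0718] delta [0. 0. 0.] roll None F [ 0.89 -0.03 -0.88] w 48.4 gf 14.7
[0.4597 0.0474 0.0718] [ 0.4562  0.0371  0.0885 21.7944  1.7551] 0.03939500334584881 low [0.4456 0.0177 0.0333]
```

```bash
python3 -m creep '[{"translation":[-15,0,6],"roll":0,"gripper":46},{"translation":[-25,0,14],"roll":0,"gripper":46},{"translation":[-25,0,20],"roll":0,"gripper":46},{"translation":[-25,0,20],"roll":0,"gripper":46},{"translation":[-25,0,20],"roll":0,"gripper":46}]' 15
python3 -m creep '[{"translation":[0,0,2],"roll":0,"gripper":46},{"translation":[0,0,2],"roll":0,"gripper":46},{"translation":[0,0,2],"roll":0,"gripper":46}]'
python3 -m creep '[{"translation":[0,0,1.5],"roll":0,"gripper":46},{"translation":[0,0,1.5],"roll":0,"gripper":46},{"translation":[0,0,1.5],"roll":0,"gripper":46}]'
python3 -m creep '[{"translation":[0,0,1.5],"roll":0,"gripper":46},{"translation":[0,0,1.5],"roll":0,"gripper":46},{"translation":[0,0,1.5],"roll":0,"gripper":46}]'
```

```text
time: 5.78
position: [0.4482, 0.027, 0.0501]
tool_rot: [0.868, 0.496, -0.0, -0.0]
ft_force: [-0.2, 0.4, -0.7]
grip_width: 0.0483
grip_force: 14.8
time: 6.03
position: [0.4485, 0.0272, 0.0486]
tool_rot: [0.868, 0.497, 0.0, 0.0]
ft_force: [-0.2, 0.0, -0.9]
grip_width: 0.0487
grip_force: 14.8
time: 6.28
position: [0.4482, 0.027, 0.0471]
tool_rot: [0.868, 0.496, 0.0, 0.0]
ft_force: [0.5, -0.0, -1.7]
grip_width: 0.0487
grip_force: 14.8
time: 6.53
position: [0.4483, 0.0268, 0.0456]
tool_rot: [0.868, 0.496, 0.0, 0.0]
ft_force: [-0.0, -0.3, 0.6]
grip_width: 0.049
grip_force: 14.8
```

View pics/g3.png

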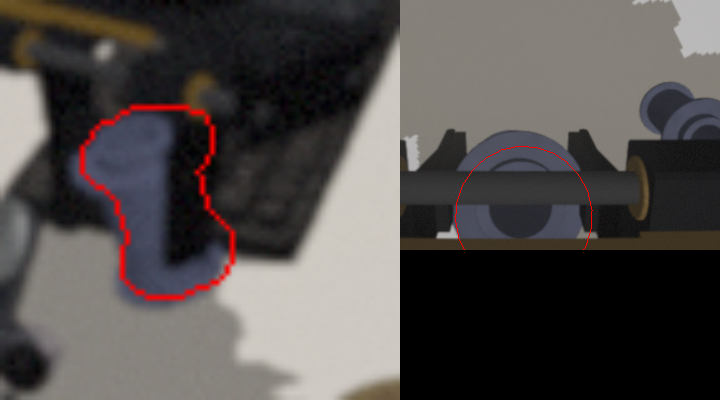

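Overlay check: the tilt of about 21° fits, and the rim is really about 5 mm behind and 15 mm above the TCP. The lower edge now touches the desk, so I'll roll the sleeve over by dragging forward with light pressure.

```bash
python3 -m creep '[{"translation":[4.5,0,1.0],"roll":0,"gripper":46},{"translation":[8.6,0,1.7],"roll":0,"gripper":46},{"translation":[12.7,0,2.5],"roll":0,"gripper":46},{"translation":[17,0,3.5],"roll":0,"gripper":46},{"translation":[17,0,3.5],"roll":0,"gripper":46}]' 5
python3 -c "
from h import *
np.set_printoptions(precision=4,suppress=True)
p=telemetry.get_obs()['position']
x,f,P,ax,D=fit(['side'],[*(p+[-.003,-.007,.014]),40],59.6,span=(.008,.008,.012,40,1))
print(p,x,f,'low',P+ax*.0595)"
```

```text
time: 6.95
position: [0.4588, 0.0418, 0.0426]
tool_rot: [0.868, 0.496, 0.002, 0.001]
ft_force: [2.0, 1.1, 5.4]
grip_width: 0.0495
grip_force: 5.2
[0.4588 0.0418 0.0426] [ 0.4599  0.0425  0.0626 39.1493 -0.6688] 0.12130872483221479 low [0.4406 0.0103 0.0165]
```

```bash
python3 -m creep '[{"translation":[6,0,1.5],"roll":0,"gripper":46},{"translation":[11.4,0,4],"roll":0,"gripper":46},{"translation":[16,0,7],"roll":0,"gripper":46},{"translation":[20.7,0,10],"roll":0,"gripper":46},{"translation":[20.7,0,10],"roll":0,"gripper":46}]' 5
python3 -c "
from h import *
np.set_printoptions(precision=4,suppress=True)
p=telemetry.get_obs()['position']
x,f,P,ax,D=fit(['side'],[*(p+[-.001,-.002,.018]),60],59.6,span=(.01,.01,.012,35,1))
print(p,x,f,'low',P+ax*.0595)"
```

```text
time: 7.42
position: [0.4673, 0.0599, 0.0316]
tool_rot: [0.868, 0.497, -0.0, -0.0]
ft_force: [0.7, 0.0, 0.2]
grip_width: 0.0496
grip_force: 4.8
[0.4673 0.0599 0.0316] [ 0.4666  0.0668  0.0566 54.9023 -0.8036] 0.04114754098360655 low [0.4414 0.0252 0.0224]
```

```bash
python3 -m creep '[{"translation":[4,0,3],"roll":0,"gripper":46},{"translation":[7.5,0,6],"roll":0,"gripper":46},{"translation":[10.5,0,8.5],"roll":0,"gripper":46},{"translation":[11,0,9],"roll":0,"gripper":46},{"translation":[11,0,9],"roll":0,"gripper":46}]' 5
python3 -m creep '[{"translation":[0,0,0],"roll":0,"gripper":44},{"translation":[0,0,0],"roll":0,"gripper":44},{"translation":[0,0,-20],"roll":0,"gripper":44},{"translation":[-10,0,-50],"roll":0,"gripper":44},{"translation":[-20,0,-90],"roll":0,"gripper":44}]' 18
python3 -m creep '[{"translation":[-20,0,-30],"roll":0,"gripper":44},{"translation":[-20,0,-30],"roll":0,"gripper":44},{"translation":[-20,0,-30],"roll":0,"gripper":44}]' 
python3 -c "
from h import *
np.set_printoptions(precision=4,suppress=True)
p=telemetry.get_obs()['position']
x,f,P,ax,D=fit(['side'],[*(p+[-.001,-.002,.018]),60],59.6,span=(.015,.015,.015,40,1))
print(p,x,f,'low',P+ax*.0595)
for n,c,b,br,im in D:
    ct,_=cv2.findContours(sil(c,P-ax*.0095,ax),0,2);cv2.drawContours(im,ct,-1,(0,0,255),1)
u=proj(D[0][1],[p])[0].astype(int);w=viewer.camera('wrist')
a=cv2.resize(im[u[1]-40:u[1]+40,u[0]-40:u[0]+40],(400,400));b=w[100:400,200:520]
im=np.zeros((400,720,3),np.uint8);im[:,:400]=a;im[:300,400:]=b;cv2.imwrite('pics/g4.png',im)"
```

```text
time: 7.88
position: [0.4724, 0.069, 0.0226]
tool_rot: [0.868, 0.496, -0.001, -0.0]
ft_force: [-0.0, -0.5, -0.8]
grip_width: 0.0481
grip_force: 4.7
time: 8.3
position: [0.461, 0.0516, 0.1122]
tool_rot: [0.868, 0.496, -0.002, -0.002]
ft_force: [0.0, -0.2, -0.3]
grip_width: 0.0466
grip_force: 18.1
time: 8.55
position: [0.4532, 0.0337, 0.1446]
tool_rot: [0.869, 0.495, 0.002, 0.001]
ft_force: [0.1, -0.5, -1.0]
grip_width: 0.0464
grip_force: 18.0
[0.4532 0.0337 0.1446] [ 0.4462  0.046   0.1611 66.6565 -0.3075] -0.27756521739130435 low [ 0.4183 -0.001   0.1375]
```

View pics/g4.png

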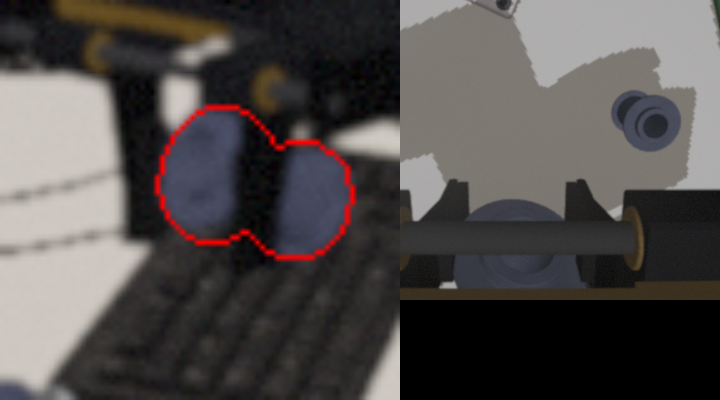

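The overlay fits well: the sleeve is held about 23° above horizontal with the thick flange ahead. I'll carry it to just short of the rest, turn to its yaw and measure the rest with the wrist camera.

```bash
python3 -m creep '[{"translation":[10,-12,-4],"roll":5,"gripper":44},{"translation":[20,-24,-8],"roll":10,"gripper":44},{"translation":[30,-36,-12],"roll":15,"gripper":44},{"translation":[40,-48,-16],"roll":20,"gripper":44},{"translation":[51,-60,-20],"roll":24.5,"gripper":44}]' 18
python3 -m creep '[{"translation":[0,0,0],"roll":0,"gripper":44},{"translation":[0,0,0],"roll":0,"gripper":44},{"translation":[0,0,0],"roll":0,"gripper":44}]' 
python3 -c "
from h import *
np.set_printoptions(precision=1,suppress=True)
delta(.5,.16,.12,35)
w=viewer.camera('wrist');cv2.imwrite('pics/w2.png',w);np.savez('w2.npz',**dict(zip('Kkrt',cam('wrist'))))
cv2.imwrite('pics/side2.png',viewer.camera('side'))
c=cam('wrist');yw=np.radians(35.4);X=np.array([np.cos(yw),np.sin(yw)]);Y=np.array([-np.sin(yw),np.cos(yw)])
C=np.array([.5204,.1752]);print(proj(c,[[*(C+a*X*.06+b*Y*.035),.01] for a in(-1,1) for b in(-1,1)]))
u=proj(c,[[*C,.08]])[0].astype(int);print(u)
y0=max(u[1]-130,0);x0=max(u[0]-160,0);im=w[y0:y0+290,x0:x0+320];print(x0,y0)
cv2.imwrite('pics/w2c.png',cv2.resize(im,None,fx=2,fy=2,interpolation=2))"
```

```text
time: 9.07
position: [0.4254, 0.1098, 0.1614]
tool_rot: [0.954, 0.299, -0.002, -0.001]
ft_force: [0.1, 0.9, -1.3]
grip_width: 0.0463
grip_force: 18.0
time: 9.32
position: [0.4266, 0.1087, 0.162]
tool_rot: [0.953, 0.302, -0.001, -0.0]
ft_force: [0.8, 0.7, -0.6]
grip_width: 0.0466
grip_force: 18.0
t 9.32 yaw 35.13 pos [0.4 0.1 0.2] delta [89.6  0.3 41.8] roll 0.1 F [ 0.8  0.7 -0.7] w 46.6 gf 18.0
[[360.8 163.5]
 [272.7 164.2]
 [364.5  -7.1]
 [266.4  -6.2]]
[315  65]
155 0
```

View pics/w2c.png

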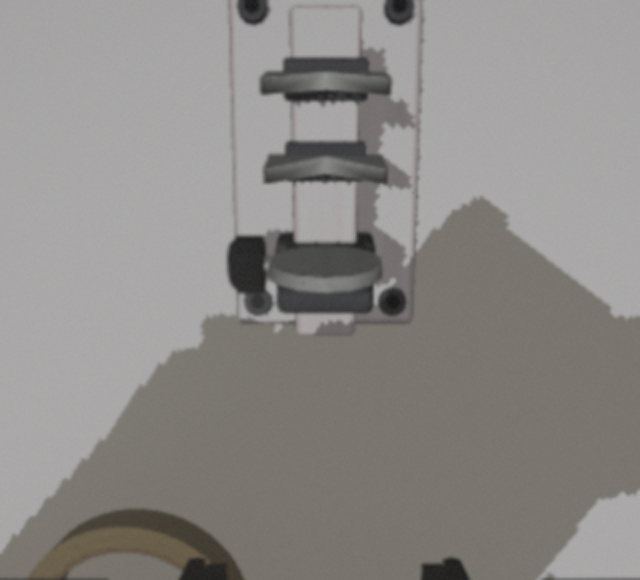

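The wrist crop shows the base's downhill corners at (274,161) and (360.5,160). The lower V lips are centred at about (318,84) and the upper V at about (318,42). The stop face is an ellipse centred at about (317.5,131), with its thumbscrew on the left. Next I'll convert these to positions.

```bash
python3 - <<'E'
from h import *
np.set_printoptions(precision=4,suppress=True)
z=np.load('w2.npz');c=(z['K'],float(z['k']),z['r'],z['t'])
X=np.array([np.cos(np.radians(35)),np.sin(np.radians(35))]);Y=np.array([-X[1],X[0]])
g=lambda x,y:(155+x/2,y/2)
def rep(n,u,h):
    p=atz(c,g(*u),h);print(n,p,"along",1e3*(p[:2]@X),"lat",1e3*(p[:2]@Y))
for n,u,h in [("cornerL",(238,322),.01),("cornerR",(411,320),.01),("edgeL0",(231,10),.01),("edgeR0",(421,10),.01),
 ("V1 lip up",(326,157),.0904),("V1 lip lo",(326,183),.0904),("V1L",(266,168),.0904),("V1R",(387,168),.0904),
 ("V2 lip up",(326,72),.0968),("V2 lip lo",(326,95),.0968),("V2L",(262,84),.0968),("V2R",(391,84),.0968),
 ("stop",(325,263),.094),("stopfar",(325,246),.089),("stopnear",(325,281),.109),("stopL",(268,265),.094),("stopR",(382,265),.094)]: rep(n,u,h)
s=np.radians(17);cs=cam("side");T=cam("top")
# refit held sleeve with the side picture, lateral offset fixed at 0
p=np.array([.4266,.1087,.162]);print(p[:2]@X*1e3,p[:2]@Y*1e3)
im=cv2.imread('pics/side2.png');hs=cv2.cvtColor(cv2.GaussianBlur(im,(3,3),0),cv2.COLOR_BGR2HSV).astype(int)
h,sa,v=hs[...,0],hs[...,1],hs[...,2];b=(h>105)&(h<130)&(sa>45)&(v>50);br=(sa<45)&(v>90)
roi=np.zeros((480,640),np.uint8);cv2.circle(roi,tuple(int(q) for q in proj(cs,[p])[0]),40,1,-1);b&=roi>0
def mk(q):
    e=np.radians(q[2]);ax=-np.array([*(X*np.cos(e)),np.sin(e)]);P=p+np.array([*(X*q[0]),q[1]]);return P,ax
def cost(q):
    P,ax=mk(q);m=sil(cs,P-ax*.0095,ax)>0
    return ((b&~m).sum()+(m&br).sum()-.3*(m&b).sum())/b.sum()
r=differential_evolution(cost,[(-.02,.02),(-.01,.03),(5,40)],seed=1);print("rim fwd,up,elev",r.x,r.fun,b.sum())
E
```

```text
cornerL [0.4537 0.1697 0.01  ] along 468.9693501432937 lat -121.27074238678341
cornerR [0.4936 0.114  0.01  ] along 469.75581988848415 lat -189.75064933178487
edgeL0 [0.5444 0.2323 0.01  ] along 579.1917268316445 lat -121.91961804241029
edgeR0 [0.5835 0.1765 0.01  ] along 579.1678768328867 lat -190.10567164408505
V1 lip up [0.5138 0.1694 0.0904] along 518.0555030479006 lat -155.9179653423005
V1 lip lo [0.5083 0.1656 0.0904] along 511.37979052921924 lat -155.92432438111717
V1L [0.5021 0.1813 0.0904] along 515.2634341429333 lat -139.48350105559172
V1R [0.5211 0.1541 0.0904] along 515.2608624178098 lat -172.6284549244075
V2 lip up [0.5298 0.1807 0.0968] along 537.6448669650883 lat -155.88731213482225
V2 lip lo [0.5254 0.1776 0.0968] along 532.1884148344872 lat -155.89232280460297
V2L [0.518  0.1927 0.0968] along 534.8348787678648 lat -139.3095500821791
V2R [0.5372 0.1653 0.0968] along 534.8278221478945 lat -172.72593826618035
stop [0.4908 0.1536 0.094 ] along 490.10772346637486 lat -155.66024235452372
stopfar [0.4946 0.1563 0.089 ] along 494.81283936298206 lat -155.66040178749643
stopnear [0.4869 0.1509 0.109 ] along 485.3768204179628 lat -155.65381920958518
stopL [0.4812 0.1663 0.094 ] along 489.58360502323535 lat -139.8125644986704
stopR [0.4994 0.1403 0.094 ] along 489.5851174443534 lat -171.5051650600144
411.79802072504265 -155.64588053314282
rim fwd,up,elev [-0.0054  0.0151 26.3985] -0.2958132045088567 621
```

```bash
python3 -m creep '[{"translation":[25,0,-5],"roll":0,"gripper":44},{"translation":[55,0,-5],"roll":0,"gripper":44},{"translation":[85,0,-5],"roll":0,"gripper":44},{"translation":[115,0,-5],"roll":0,"gripper":44},{"translation":[144,0,0],"roll":0,"gripper":44}]' 18
python3 -m creep '[{"translation":[0,0,5],"roll":0,"gripper":44},{"translation":[0,0,15],"roll":0,"gripper":44},{"translation":[0,0,27],"roll":0,"gripper":44},{"translation":[0,0,38],"roll":0,"gripper":44},{"translation":[0,0,44],"roll":0,"gripper":44}]'
python3 -m creep '[{"translation":[0,0,0],"roll":0,"gripper":44},{"translation":[0,0,0],"roll":0,"gripper":44},{"translation":[0,0,0],"roll":0,"gripper":44}]'
cat >> h.py <<'E'
X=np.array([np.cos(np.radians(35)),np.sin(np.radians(35))])
def held(names=("side",),rng=((-.02,.02),(-.02,.03),(5,40)),full=True,draw=None):
    p=np.array(telemetry.get_obs()["position"]);D=[]
    for n in names:
        im=viewer.camera(n);c=cam(n);hs=cv2.cvtColor(cv2.GaussianBlur(im,(3,3),0),cv2.COLOR_BGR2HSV).astype(int)
        h,sa,v=hs[...,0],hs[...,1],hs[...,2];b=(h>105)&(h<130)&(sa>45)&(v>50);br=(sa<45)&(v>90)
        roi=np.zeros((480,640),np.uint8);cv2.circle(roi,tuple(int(q) for q in proj(c,[[*(p[:2]-X*.03),p[2]]])[0]),36,1,-1);D.append((n,c,b&(roi>0),br,im))
    def mk(q):
        e=np.radians(q[2]);ax=-np.array([*(X*np.cos(e)),np.sin(e)]);return p+np.array([*(X*q[0]),q[1]]),ax
    def cost(q):
        P,ax=mk(q);J=0
        for n,c,b,br,_ in D:
            m=sil(c,P-ax*.0095,ax)>0;J+=((b&~m).sum()+(m&br).sum()-.3*(m&b).sum())/max(b.sum(),30)
        return J
    r=differential_evolution(cost,rng,seed=1);P,ax=mk(r.x)
    E=P+ax*.0595
    print("rim fwd,up,elev",np.round(r.x,4),"J",round(r.fun,3),[int(d[2].sum()) for d in D],"rim along",round(P[:2]@X*1e3,1),"z",round(P[2]*1e3,1),"end along",round(E[:2]@X*1e3,1),"z",round(E[2]*1e3,1))
    if draw:
        n,c,b,br,im=D[0];ct,_=cv2.findContours(sil(c,P-ax*.0095,ax),0,2);cv2.drawContours(im,ct,-1,(0,0,255),1);u=proj(c,[E])[0].astype(int)
        cv2.imwrite(draw,cv2.resize(im[u[1]-50:u[1]+50,u[0]-60:u[0]+60],None,fx=5,fy=5))
E
python3 -c "
from h import *
held();held(('side','top'));delta(.5,.16,.1)"
```

```text
time: 9.83
position: [0.5469, 0.1915, 0.1634]
tool_rot: [0.954, 0.3, 0.001, 0.0]
ft_force: [0.5, 0.1, -1.4]
grip_width: 0.0463
grip_force: 18.0
time: 10.25
position: [0.5424, 0.1902, 0.1168]
tool_rot: [0.954, 0.3, -0.003, -0.0]
ft_force: [-1.8, 0.5, -1.1]
grip_width: 0.046
grip_force: 18.1
time: 10.5
position: [0.5448, 0.1911, 0.1194]
tool_rot: [0.954, 0.301, 0.0, 0.0]
ft_force: [-0.2, 1.0, -1.1]
grip_width: 0.0464
grip_force: 18.1
rim fwd,up,elev [-7.20000e-03  1.71000e-02  3.62975e+01] J -0.114 [588] rim along 548.8 z 136.5 end along 500.8 z 101.3
rim fwd,up,elev [-7.90000e-03  1.43000e-02  3.40786e+01] J 0.128 [579, 59] rim along 548.2 z 134.0 end along 498.9 z 100.6
t 10.65 yaw 35.0 pos [0.5451 0.1914 0.1198] delta [-55.   -0.2  19.7] roll None F [ 0.36 -0.27 -0.25] w 46.8 gf 18.1
```

```bash
python3 - <<'E'
s=open('h.py').read()
s=s.replace("""        roi=np.zeros((480,640),np.uint8);cv2.circle(roi,tuple(int(q) for q in proj(c,[[*(p[:2]-X""","""        h0=cv2.cvtColor(cv2.imread(f'pics/{n}0.png'),cv2.COLOR_BGR2HSV).astype(int);k=cv2.dilate(((h0[...,0]>100)&(h0[...,0]<135)&(h0[...,1]>40)).astype(np.uint8),np.ones((3,3)))>0;b=b&~k;br=br&~k
        roi=np.zeros((480,640),np.uint8);cv2.circle(roi,tuple(int(q) for q in proj(c,[[*(p[:2]-X""")
s=s.replace("-.3*(m&b).sum())/max(b.sum(),30)","-.3*(m&b).sum())/max(b.sum(),30)\n        J+=0")
open('h.py','w').write(s)
E
python3 -c "
from h import *
held();held(('side','top'))
for e in (15,20,25,30,35): held(rng=((-.02,.02),(-.02,.03),(e-.1,e+.1)))"
```

```text
rim fwd,up,elev [-1.13000e-02  1.57000e-02  3.76115e+01] J -0.119 [293] rim along 545.0 z 135.5 end along 497.9 z 99.2
rim fwd,up,elev [-1.29000e-02  1.29000e-02  3.68238e+01] J 0.165 [294, 88] rim along 543.4 z 132.6 end along 495.8 z 97.0
rim fwd,up,elev [-2.70000e-03  1.33000e-02  1.49754e+01] J 0.112 [296] rim along 553.5 z 132.9 end along 496.0 z 117.5
rim fwd,up,elev [-1.21000e-02  3.80000e-03  2.00991e+01] J 0.067 [296] rim along 544.0 z 123.2 end along 488.2 z 102.7
rim fwd,up,elev [-1.35000e-02  5.90000e-03  2.50567e+01] J -0.023 [296] rim along 542.5 z 125.2 end along 488.6 z 100.0
rim fwd,up,elev [-1.42000e-02  7.70000e-03  2.99707e+01] J -0.093 [297] rim along 541.8 z 127.0 end along 490.3 z 97.2
rim fwd,up,elev [-6.70000e-03  1.67000e-02  3.50028e+01] J -0.108 [293] rim along 549.3 z 135.9 end along 500.5 z 101.8
```

```bash
python3 -m creep '[{"translation":[0,0,-15],"roll":0,"gripper":40},{"translation":[0,0,-48],"roll":0,"gripper":40},{"translation":[-30,0,-56],"roll":0,"gripper":40},{"translation":[-70,0,-56],"roll":0,"gripper":40},{"translation":[-110,0,-56],"roll":0,"gripper":40}]' 30
python3 -m creep '[{"translation":[-30,0,0],"roll":0,"gripper":40},{"translation":[-34,0,0],"roll":0,"gripper":40},{"translation":[-34,0,0],"roll":0,"gripper":40},{"translation":[-34,0,0],"roll":0,"gripper":40}]'
python3 -c "
from h import *
held();held(('side','top'))
for e in (20,25,30,35): held(rng=((-.02,.02),(-.02,.03),(e-.1,e+.1)))"
```

```text
time: 11.47
position: [0.4549, 0.128, 0.176]
tool_rot: [0.953, 0.302, 0.002, 0.001]
ft_force: [-0.4, -1.2, -0.5]
grip_width: 0.046
grip_force: 29.6
time: 11.8
position: [0.4282, 0.1087, 0.1755]
tool_rot: [0.954, 0.3, 0.001, 0.0]
ft_force: [0.5, 0.7, -0.8]
grip_width: 0.0459
grip_force: 29.6
rim fwd,up,elev [-6.80000e-03  1.51000e-02  3.47383e+01] J -0.265 [537] rim along 406.3 z 190.6 end along 357.4 z 156.7
rim fwd,up,elev [-6.50000e-03  1.51000e-02  3.72334e+01] J -0.109 [533, 3] rim along 407.3 z 190.5 end along 359.9 z 154.5
rim fwd,up,elev [-3.60000e-03  6.50000e-03  2.00996e+01] J -0.194 [542] rim along 410.1 z 181.7 end along 354.3 z 161.3
rim fwd,up,elev [-4.2000e-03  9.5000e-03  2.4908e+01] J -0.224 [544] rim along 409.3 z 184.6 end along 355.3 z 159.6
rim fwd,up,elev [-4.90000e-03  1.28000e-02  2.99383e+01] J -0.254 [539] rim along 408.3 z 187.9 end along 356.8 z 158.2
rim fwd,up,elev [-7.00000e-03  1.59000e-02  3.49536e+01] J -0.261 [530] rim along 405.9 z 190.8 end along 357.1 z 156.8
```

```bash
python3 -m creep '[{"translation":[-15,0,30],"roll":0,"gripper":40},{"translation":[-20,0,65],"roll":0,"gripper":40},{"translation":[-20,0,98],"roll":0,"gripper":40},{"translation":[-20,0,125],"roll":0,"gripper":40},{"translation":[-20,0,131],"roll":0,"gripper":40}]' 30
python3 -m creep '[{"translation":[0,0,0],"roll":0,"gripper":40},{"translation":[0,0,2],"roll":0,"gripper":40},{"translation":[0,0,2],"roll":0,"gripper":40}]'
python3 -m creep '[{"translation":[0,0,2],"roll":0,"gripper":40},{"translation":[0,0,2],"roll":0,"gripper":40},{"translation":[0,0,2],"roll":0,"gripper":40}]'
python3 -m creep '[{"translation":[0,0,2],"roll":0,"gripper":40},{"translation":[0,0,2],"roll":0,"gripper":40},{"translation":[0,0,2],"roll":0,"gripper":40}]'
python3 -c "
from h import *
held();delta(0,0,0)"
```

```text
time: 12.57
position: [0.4089, 0.0973, 0.0408]
tool_rot: [0.954, 0.301, -0.003, -0.001]
ft_force: [1.2, 0.1, -0.2]
grip_width: 0.046
grip_force: 29.7
time: 12.82
position: [0.4114, 0.0974, 0.043]
tool_rot: [0.954, 0.301, 0.001, 0.0]
ft_force: [-0.4, -0.0, -1.9]
grip_width: 0.0457
grip_force: 29.7
time: 13.07
position: [0.411, 0.0973, 0.0409]
tool_rot: [0.954, 0.301, 0.001, 0.0]
ft_force: [0.7, 0.2, -1.4]
grip_width: 0.0459
grip_force: 29.7
time: 13.32
position: [0.4104, 0.0973, 0.0382]
tool_rot: [0.954, 0.301, 0.0, 0.0]
ft_force: [0.0, -0.1, -1.0]
grip_width: 0.046
grip_force: 29.7
rim fwd,up,elev [-1.00000e-03  1.76000e-02  2.20616e+01] J -0.225 [300] rim along 391.0 z 55.8 end along 335.9 z 33.4
t 13.37 yaw 35.0 pos [0.4104 0.0973 0.0381] delta [-391.9 -155.7   38.1] roll None F [-0.24 -0.18  0.25] w 45.7 gf 29.7
```

```bash
for i in 1 2 3 4; do python3 -m creep '[{"translation":[0,0,2],"roll":0,"gripper":40},{"translation":[0,0,2],"roll":0,"gripper":40}]' | egrep 'posi|ft_'; done
python3 -c "
from h import *
held();delta(0,0,0)"
```

```text
position: [0.4103, 0.0973, 0.0358]
ft_force: [-0.7, 0.0, -0.7]
position: [0.4103, 0.0973, 0.0337]
ft_force: [0.5, 0.0, -1.3]
position: [0.4103, 0.0973, 0.0318]
ft_force: [0.2, -0.9, -1.3]
position: [0.4103, 0.0973, 0.0298]
ft_force: [0.5, -0.8, -1.6]
rim fwd,up,elev [-1.30000e-03  2.02000e-02  2.50215e+01] J -0.23 [296] rim along 390.5 z 50.0 end along 336.6 z 24.8
t 14.08 yaw 35.0 pos [0.4103 0.0973 0.0299] delta [-391.9 -155.7   30. ] roll None F [-0.89 -0.63 -1.52] w 45.8 gf 29.7
```

```bash
for i in 1 2 3 ; do python3 -m creep '[{"translation":[0,0,1.5],"roll":0,"gripper":40},{"translation":[0,0,1.5],"roll":0,"gripper":40}]' | egrep 'posi|ft_'; done
python3 -c "
from h import *
held();held(('side','wrist'));delta(0,0,0)"
```

```text
position: [0.4105, 0.0973, 0.0285]
ft_force: [-0.1, -0.2, 0.4]
position: [0.4109, 0.0973, 0.0271]
ft_force: [0.6, 0.4, 2.6]
position: [0.4112, 0.0973, 0.0257]
ft_force: [1.2, 0.6, 4.2]
rim fwd,up,elev [-1.2000e-03  1.8600e-02  1.9888e+01] J -0.226 [276] rim along 391.4 z 44.3 end along 335.4 z 24.1
rim fwd,up,elev [-9.40000e-03  1.74000e-02  2.37005e+01] J -0.331 [276, 1188] rim along 383.2 z 43.1 end along 328.7 z 19.2
t 14.73 yaw 35.01 pos [0.4111 0.0972 0.0257] delta [-392.5 -156.2   25.1] roll None F [2.27 1.75 4.51] w 45.8 gf 31.2
```

```bash
python3 -m creep '[{"translation":[0,0,0],"roll":0,"gripper":40},{"translation":[2,0,0.5],"roll":0,"gripper":40},{"translation":[4,0,2],"roll":0,"gripper":40},{"translation":[5.5,0,3.5],"roll":0,"gripper":40},{"translation":[5.5,0,3.5],"roll":0,"gripper":40}]' 6
python3 -m creep '[{"translation":[0,0,0],"roll":0,"gripper":40},{"translation":[0,0,0],"roll":0,"gripper":40},{"translation":[0,0,0],"roll":0,"gripper":40}]' 35
python3 -c "
from h import *
held();held(('side','wrist'));delta(0,0,0)"
```

```text
time: 15.15
position: [0.4146, 0.1006, 0.0216]
tool_rot: [0.954, 0.301, -0.001, -0.0]
ft_force: [0.2, 0.1, 0.4]
grip_width: 0.0467
grip_force: 6.1
time: 15.4
position: [0.4145, 0.1004, 0.022]
tool_rot: [0.954, 0.301, -0.0, -0.0]
ft_force: [-0.2, 0.3, -0.2]
grip_width: 0.0455
grip_force: 33.4
rim fwd,up,elev [-1.20000e-03  1.89000e-02  1.65605e+01] J -0.221 [253] rim along 396.0 z 40.8 end along 338.9 z 23.9
rim fwd,up,elev [-7.70000e-03  1.39000e-02  1.02897e+01] J -0.285 [254, 1105] rim along 389.5 z 35.9 end along 331.0 z 25.3
t 15.55 yaw 35.0 pos [0.4147 0.1004 0.0221] delta [-397.3 -155.6   22.2] roll None F [-1.   -0.15  0.28] w 45.1 gf 33.4
```

```bash
python3 -m creep '[{"translation":[0,0,-20],"roll":0,"gripper":40},{"translation":[0,0,-55],"roll":0,"gripper":40},{"translation":[0,0,-90],"roll":0,"gripper":40},{"translation":[0,0,-125],"roll":0,"gripper":40},{"translation":[10,0,-148],"roll":0,"gripper":40}]' 40
python3 -m creep '[{"translation":[25,0,0],"roll":0,"gripper":40},{"translation":[60,0,0],"roll":0,"gripper":40},{"translation":[95,0,0],"roll":0,"gripper":40},{"translation":[130,0,0],"roll":0,"gripper":40},{"translation":[149,0,0],"roll":0,"gripper":40}]'
python3 -m creep '[{"translation":[0,0,3],"roll":0,"gripper":40},{"translation":[0,0,15],"roll":0,"gripper":40},{"translation":[0,0,30],"roll":0,"gripper":40},{"translation":[0,0,45],"roll":0,"gripper":40},{"translation":[0,0,55],"roll":0,"gripper":40}]'
python3 -m creep '[{"translation":[0,0,0],"roll":0,"gripper":40},{"translation":[0,0,0],"roll":0,"gripper":40},{"translation":[0,0,0],"roll":0,"gripper":40}]'
python3 -c "
from h import *
held();held(('side','wrist'));delta(.5,.16,.1)"
```

```text
time: 15.97
position: [0.4219, 0.1059, 0.1726]
tool_rot: [0.954, 0.3, 0.0, 0.0]
ft_force: [0.3, 1.0, -1.6]
grip_width: 0.0445
grip_force: 38.8
time: 16.38
position: [0.5489, 0.1937, 0.1706]
tool_rot: [0.954, 0.301, 0.003, 0.0]
ft_force: [0.5, -0.0, -0.0]
grip_width: 0.0445
grip_force: 38.9
time: 16.8
position: [0.5432, 0.1911, 0.1134]
tool_rot: [0.954, 0.301, -0.002, -0.0]
ft_force: [-0.3, -0.2, -1.2]
grip_width: 0.0449
grip_force: 38.9
time: 17.05
position: [0.5453, 0.1915, 0.1155]
tool_rot: [0.954, 0.301, 0.0, 0.0]
ft_force: [0.2, -0.0, -1.2]
grip_width: 0.0449
grip_force: 38.9
rim fwd,up,elev [-1.73000e-02  1.95000e-02  3.73788e+01] J -0.174 [306] rim along 539.3 z 135.1 end along 492.0 z 99.0
rim fwd,up,elev [-1.55000e-02  1.78000e-02  3.61555e+01] J -0.445 [309, 1201] rim along 541.3 z 133.7 end along 493.2 z 98.6
t 17.2 yaw 35.0 pos [0.5457 0.1917 0.116 ] delta [-55.6  -0.3  15.9] roll None F [-0.14  0.13  0.08] w 45.1 gf 38.9
```

```bash
python3 -m creep '[{"translation":[0,0,4],"roll":0,"gripper":40},{"translation":[0,0,8],"roll":0,"gripper":40},{"translation":[0,0,8],"roll":0,"gripper":40},{"translation":[0,0,8],"roll":0,"gripper":40}]' 40 | egrep 'posi|ft_'
for i in 1 2 3 4; do python3 -m creep '[{"translation":[0,0,1.5],"roll":0,"gripper":40},{"translation":[0,0,1.5],"roll":0,"gripper":40}]' | egrep 'posi|ft_'; done
```

```text
position: [0.5448, 0.1916, 0.1067]
ft_force: [-0.8, 0.0, -1.3]
position: [0.545, 0.1916, 0.1053]
ft_force: [-0.3, -0.2, -0.3]
position: [0.5451, 0.1916, 0.104]
ft_force: [-1.0, -0.8, -0.7]
position: [0.5453, 0.1915, 0.1026]
ft_force: [0.6, -0.7, 1.4]
position: [0.5455, 0.1915, 0.1012]
ft_force: [-0.2, -0.8, 2.6]
```

```bash
python3 -m creep '[{"translation":[0,0,0],"roll":0,"gripper":40},{"translation":[0,0,0],"roll":0,"gripper":40}]' 4 | egrep 'posi|ft_|grip'
for i in 1 2 3 4; do python3 -m creep '[{"translation":[0,0,1.5],"roll":0,"gripper":40},{"translation":[0,0,1.5],"roll":0,"gripper":40}]' | egrep 'posi|ft_'; done
python3 -c "
from h import *
held();held(('side','wrist'));delta(.5,.16,.1)"
```

```text
position: [0.5458, 0.1917, 0.1011]
ft_force: [1.5, -0.0, -0.4]
grip_width: 0.0471
grip_force: 4.1
position: [0.5461, 0.1919, 0.0996]
ft_force: [2.2, 1.4, 0.7]
position: [0.5464, 0.192, 0.0984]
ft_force: [3.5, 1.2, 2.3]
position: [0.5468, 0.1919, 0.097]
ft_force: [4.9, 1.3, 2.9]
position: [0.5474, 0.1919, 0.0957]
ft_force: [5.7, 1.5, 3.1]
rim fwd,up,elev [-2.90000e-03  1.76000e-02  1.30924e+01] J -0.251 [201] rim along 555.6 z 113.3 end along 497.6 z 99.8
rim fwd,up,elev [-1.20000e-02  2.57000e-02  3.25403e+01] J -0.392 [198, 1234] rim along 546.5 z 121.4 end along 496.3 z 89.4
t 19.18 yaw 35.02 pos [0.5473 0.1919 0.0958] delta [-57.   -1.   -4.5] roll None F [5.05 1.62 3.13] w 45.9 gf 4.9
```

```bash
python3 -m creep '[{"translation":[2,0,-0.6],"roll":0,"gripper":40},{"translation":[3,0,-1],"roll":0,"gripper":40},{"translation":[3,0,-1],"roll":0,"gripper":40}]' 4 | egrep 'posi|ft_|grip'
python3 -c "
from h import *
held();delta(.5,.16,.1)
o=telemetry.get_obs();np.set_printoptions(precision=4,suppress=True)
print(o['moment'])"
```

```text
position: [0.5468, 0.1931, 0.0957]
ft_force: [2.3, 0.1, 0.9]
grip_width: 0.0465
grip_force: 4.3
rim fwd,up,elev [-4.40000e-03  2.01000e-02  1.70255e+01] J -0.255 [205] rim along 554.3 z 115.8 end along 497.5 z 98.4
t 19.48 yaw 35.01 pos [0.5469 0.1931 0.0957] delta [-57.4   0.2  -4.2] roll None F [ 1.78 -1.19  0.22] w 46.2 gf 4.3
[-0.157  -0.3567  0.1263]
```

```bash
python3 -m creep '[{"translation":[0,0,0],"roll":0,"gripper":50},{"translation":[0,0,0],"roll":0,"gripper":54},{"translation":[0,0,0],"roll":0,"gripper":58},{"translation":[0,0,0],"roll":0,"gripper":60},{"translation":[0,0,0],"roll":0,"gripper":60}]' | egrep 'posi|ft_|grip'
python3 -c "
from h import *
np.save('wr.npy',viewer.camera('wrist'))
held();held(('side','wrist'));delta(.5,.16,.1)"
```

```text
position: [0.5467, 0.1933, 0.0957]
ft_force: [-0.2, -1.0, 0.6]
grip_width: 0.0588
grip_force: 0.0
rim fwd,up,elev [-3.50000e-03  2.14000e-02  1.89185e+01] J -0.242 [205] rim along 555.4 z 117.2 end along 499.1 z 97.9
rim fwd,up,elev [-0.0075  0.0112  5.1438] J -0.211 [204, 1025] rim along 551.5 z 107.0 end along 492.2 z 101.7
t 20.1 yaw 35.0 pos [0.5473 0.1934 0.096 ] delta [-57.9   0.2  -4. ] roll None F [-0.82 -0.72 -0.28] w 59.7 gf 0.0
```

```bash
python3 -m creep '[{"translation":[0,0,-30],"roll":0,"gripper":64},{"translation":[0,0,-70],"roll":0,"gripper":70},{"translation":[0,0,-105],"roll":0,"gripper":75},{"translation":[-35,0,-105],"roll":0,"gripper":75},{"translation":[-70,0,-105],"roll":0,"gripper":75}]' | egrep 'posi|ft_|grip'
python3 -m creep '[{"translation":[-25,0,0],"roll":0,"gripper":75},{"translation":[-25,0,0],"roll":0,"gripper":75},{"translation":[-25,0,0],"roll":0,"gripper":75}]' | egrep 'posi|ft_|grip'
cat > seat.py <<'E'
from h import *
import sys
# fit free sleeve: along, lat, z of rim, elev, yaw
def run(names=("side","wrist","top")):
    D=[]
    G=np.array([*(X*.552+np.array([-X[1],X[0]])*-.1558),.112])
    for n in names:
        im=viewer.camera(n);c=cam(n);hs=cv2.cvtColor(cv2.GaussianBlur(im,(3,3),0),cv2.COLOR_BGR2HSV).astype(int)
        h,sa,v=hs[...,0],hs[...,1],hs[...,2];b=(h>105)&(h<130)&(sa>45)&(v>50)
        k=np.zeros_like(b)
        if n!="wrist":
            b0=cv2.imread(f'pics/{n}0.png');h0=cv2.cvtColor(b0,cv2.COLOR_BGR2HSV).astype(int)
            k=((h0[...,0]>100)&(h0[...,0]<135)&(h0[...,1]>40)&(h0[...,2]>40))
        g=proj(c,[G-[*(X*.03),.01]])[0];roi=np.zeros((480,640),np.uint8);cv2.circle(roi,tuple(int(q) for q in g),34 if n!="wrist" else 110,1,-1)
        br=(sa<40)&(v>110)&~k; b=b&(roi>0)&~k
        D.append((n,c,b,br,im))
    Y=np.array([-X[1],X[0]])
    def mk(q):
        e=np.radians(q[3]);yw=np.radians(35+q[4]);ax=-np.array([np.cos(yw)*np.cos(e),np.sin(yw)*np.cos(e),np.sin(e)])
        return np.array([*(X*q[0]+Y*q[1]),q[2]])/1e3,ax
    def cost(q):
        P,ax=mk(q);J=0
        for n,c,b,br,_ in D:
            m=sil(c,P-ax*.0095,ax)>0;J+=((b&~m).sum()+(m&br).sum()-.3*(m&b).sum())/max(b.sum(),30)
        return J
    r=differential_evolution(cost,[(530,570),(-170,-142),(95,135),(0,40),(-12,12)],seed=2,popsize=12,maxiter=60)
    P,ax=mk(r.x);E=P+ax*.0595
    print(names,"rim along,lat,z,elev,dyaw",np.round(r.x,1),"J",round(r.fun,3),[int(d[2].sum()) for d in D],"end along",round(E[:2]@X*1e3,1),"lat",round(E[:2]@Y*1e3,1),"z",round(E[2]*1e3,1))
for a in sys.argv[1:]: run(tuple(a.split(",")))
E
python3 seat.py wrist side wrist,side,top
```

```text
position: [0.4931, 0.1535, 0.2039]
ft_force: [-0.8, -0.9, 0.3]
grip_width: 0.0739
grip_force: 0.0
position: [0.4687, 0.1384, 0.2014]
ft_force: [0.2, 0.4, 0.2]
grip_width: 0.0751
grip_force: 0.0
('wrist',) rim along,lat,z,elev,dyaw [ 555.3 -159.3  101.1    6.   -10.2] J -0.298 [4193] end along 497.0 lat -148.8 z 94.9
('side',) rim along,lat,z,elev,dyaw [ 547.7 -168.2  102.9   11.3  -11.9] J -0.233 [466] end along 490.6 lat -156.2 z 91.2
('wrist', 'side', 'top') rim along,lat,z,elev,dyaw [ 550.9 -162.1  106.    12.   -11.9] J -0.389 [3960, 465, 11] end along 494.0 lat -150.1 z 93.7
```

```bash
python3 -m creep '[{"translation":[-20,40,-10],"roll":0,"gripper":75},{"translation":[-40,80,-20],"roll":0,"gripper":75},{"translation":[-60,115,-20],"roll":0,"gripper":75},{"translation":[-60,115,-20],"roll":0,"gripper":75},{"translation":[-60,115,-20],"roll":0,"gripper":75}]' | egrep 'posi|ft_|grip'
python3 seat.py top side wrist top,side top,side,wrist
```

```text
position: [0.4881, 0.008, 0.2211]
ft_force: [-0.4, -0.4, 0.2]
grip_width: 0.0749
grip_force: 0.0
('top',) rim along,lat,z,elev,dyaw [ 554.3 -159.5   95.5    8.8  -10.1] J -0.185 [730] end along 496.4 lat -149.2 z 86.4
('side',) rim along,lat,z,elev,dyaw [ 549.4 -169.5  101.7   10.5  -11.5] J -0.261 [482] end along 492.1 lat -157.8 z 90.9
('wrist',) rim along,lat,z,elev,dyaw [ 554.5 -153.3  101.2    8.7  -10.6] J -0.278 [4249] end along 496.7 lat -142.4 z 92.2
('top', 'side') rim along,lat,z,elev,dyaw [ 552.5 -159.   105.9   10.   -11.8] J -0.393 [730, 480] end along 495.1 lat -147.0 z 95.6
('top', 'side', 'wrist') rim along,lat,z,elev,dyaw [ 552.7 -157.4  105.9    8.7  -11.2] J -0.643 [729, 478, 4395] end along 495.0 lat -145.9 z 96.8
```

```bash
cat > hyp.py <<'E'
from h import *
Y=np.array([-X[1],X[0]])
H={"seat g0":(547.,-155.8,110.8,17,0),"seat g6":(552.6,-155.8,112.6,17,0),"fit":(552.7,-157.4,105.9,8.7,-11.2),"yaw only":(552.6,-158,112.6,17,-11)}
for n in("top","side","wrist"):
    im=viewer.camera(n);c=cam(n);hs=cv2.cvtColor(im,cv2.COLOR_BGR2HSV).astype(int);h,s,v=hs[...,0],hs[...,1],hs[...,2]
    b=((h>105)&(h<130)&(s>45)&(v>50)).astype(np.uint8)
    k,l,st,ce=cv2.connectedComponentsWithStats(b)
    g=proj(c,[[*(X*.54+Y*-.1558),.108]])[0]
    for i in sorted(range(1,k),key=lambda i:-st[i,4])[:7]:
        if np.hypot(*(ce[i]-g))<(50 if n!="wrist" else 120):
            ys,xs=np.nonzero(l==i);C=np.cov(np.stack([xs,ys]));w,V=np.linalg.eigh(C)
            print(n,"blob",st[i],np.round(ce[i],1),"dir",np.round(np.degrees(np.arctan2(V[1,1],V[0,1])),1),"sd",np.round(np.sqrt(w),1))
    for kx,q in H.items():
        e=np.radians(q[3]);yw=np.radians(35+q[4]);ax=-np.array([np.cos(yw)*np.cos(e),np.sin(yw)*np.cos(e),np.sin(e)]);P=np.array([*(X*q[0]+Y*q[1]),q[2]])/1e3
        m=sil(c,P-ax*.0095,ax);ys,xs=np.nonzero(m);C=np.cov(np.stack([xs,ys]));w,V=np.linalg.eigh(C)
        print("  ",kx,"bbox",xs.min(),ys.min(),xs.max()-xs.min(),ys.max()-ys.min(),len(xs),"c",np.round([xs.mean(),ys.mean()],1),"dir",np.round(np.degrees(np.arctan2(V[1,1],V[0,1])),1),"sd",np.round(np.sqrt(w),1),"blue in",(m&b).sum())
    print("  net",[(np.round(r['bbox'],0),round(r['p'],2)) for r in viewer.recognise(n,'sleeve')[:5]])
E
python3 hyp.py
```

```text
top blob [308 227  37  41 746] [326.  246.7] dir 66.0 sd [ 5.7 11.2]
   seat g0 bbox 308 228 42 44 953 c [329.  249.5] dir 56.7 sd [ 6.8 12.4] blue in 684
   seat g6 bbox 306 225 42 44 943 c [327.3 246.6] dir 56.8 sd [ 6.8 12.3] blue in 721
   fit bbox 306 226 39 44 887 c [325.5 247.5] dir 67.3 sd [ 6.7 11.7] blue in 743
   yaw only bbox 306 225 39 45 940 c [325.9 247.3] dir 67.8 sd [ 6.8 12.3] blue in 746
  net []
side blob [ 286  195   57   62 1569] [311.6 226.3] dir 52.3 sd [ 9.2 19.4]
   seat g0 bbox 303 222 44 32 1018 c [324.5 239.1] dir -172.0 sd [ 7.  12.6] blue in 750
   seat g6 bbox 300 222 44 32 1030 c [321.6 238.7] dir -171.6 sd [ 7.1 12.7] blue in 827
   fit bbox 301 225 42 30 949 c [322.4 240.8] dir -175.5 sd [ 6.7 12.4] blue in 773
   yaw only bbox 300 222 44 34 971 c [321.9 239.2] dir -168.4 sd [ 6.8 12.5] blue in 809
  net [(array([301., 227.,  44.,  28.]), 0.78), (array([249., 313.,  25.,  27.]), 0.71)]
wrist blob [  94    0   77  117 4090] [131.2  49.8] dir 88.6 sd [12.8 30.3]
wrist blob [156  50   4   6  10] [157.4  52.9] dir 67.2 sd [0.7 1.8]
   seat g0 bbox 87 10 105 123 7689 c [144.   70.6] dir 74.3 sd [18.4 36.7] blue in 3514
   seat g6 bbox 84 0 106 124 7878 c [141.7  60.8] dir 74.2 sd [18.5 37.3] blue in 3970
   fit bbox 92 0 93 124 7690 c [139.2  61.8] dir 86.8 sd [19.  35.5] blue in 4160
   yaw only bbox 87 0 95 125 8073 c [138.2  61. ] dir 83.2 sd [19.4 36.7] blue in 4202
  net [(array([ 93.,   0.,  90., 126.]), 0.9), (array([471., 120., 137.,  96.]), 0.74), (array([337., 157.,  46.,  46.]), 0.63)]
```

```bash
cat > px.py <<'E'
from h import *
Y=np.array([-X[1],X[0]])
im=viewer.camera("wrist");cv2.imwrite("pics/w5.png",im)
c=cam("wrist");q=(552.6,-155.8,112.6,17,0);e=np.radians(q[3]);yw=np.radians(35)
ax=-np.array([np.cos(yw)*np.cos(e),np.sin(yw)*np.cos(e),np.sin(e)]);P=np.array([*(X*q[0]+Y*q[1]),q[2]])/1e3
# colour profile on rows across the sleeve at tube (z=30, 50) and flanges
for z,r in ((.0095,.027),(.03,.018),(.045,.018),(.0665,.024)):
    ctr=P+ax*(z-.0095);side=np.array([*Y,0])
    pts=proj(c,[ctr+side*t*r for t in np.linspace(-1.8,1.8,19)])
    print(z,np.round(pts[9],0),[tuple(int(k) for k in cv2.getRectSubPix(im,(3,3),tuple(map(float,p))).mean((0,1))) if p[1]>1 else None for p in pts])
E
python3 px.py
```

```text
0.0095 [133.  18.] [(50, 49, 49), (164, 164, 165), (163, 163, 164), (163, 162, 164), (162, 162, 164), (125, 123, 124), (74, 63, 61), (99, 83, 80), (112, 94, 91), (109, 92, 89), (96, 81, 78), (109, 92, 89), (110, 95, 92), (161, 160, 161), (161, 160, 161), (160, 160, 161), (160, 160, 161), (160, 160, 161), (160, 160, 161)]
0.03 [141.  54.] [(64, 63, 65), (63, 62, 65), (56, 56, 56), (59, 58, 58), (57, 54, 54), (62, 54, 52), (80, 68, 66), (92, 78, 76), (101, 85, 82), (110, 92, 89), (121, 102, 98), (128, 107, 103), (129, 108, 105), (121, 102, 99), (117, 99, 96), (110, 95, 92), (162, 161, 162), (162, 162, 163), (162, 162, 163)]
0.045 [146.  79.] [(72, 72, 74), (64, 63, 65), (65, 64, 67), (47, 46, 46), (51, 49, 50), (51, 49, 49), (60, 52, 51), (78, 66, 65), (90, 76, 74), (103, 87, 84), (115, 96, 93), (123, 103, 100), (127, 107, 103), (127, 106, 104), (121, 102, 99), (123, 104, 100), (116, 99, 96), (162, 162, 162), (163, 162, 164)]
0.0665 [154. 111.] [(112, 112, 117), (111, 111, 115), (103, 103, 108), (72, 71, 74), (63, 62, 65), (102, 102, 106), (102, 102, 107), (100, 100, 104), (64, 57, 56), (86, 74, 72), (101, 86, 84), (112, 95, 92), (128, 107, 104), (131, 110, 107), (118, 101, 98), (95, 82, 81), (105, 91, 89), (120, 109, 108), (164, 164, 165)]
```

```bash
python3 -c "
from h import *
Y=np.array([-X[1],X[0]])
p=X*.522+Y*-.1558;delta(p[0],p[1],.103,35)"
```

```text
t 22.18 yaw 35.01 pos [0.4866 0.0103 0.2211] delta [ 117.5 -114.8  118.1] roll 0.0 F [0.52 0.57 1.13] w 74.8 gf 0.0
```

```bash
python3 -m creep '[{"translation":[26,-26,5],"roll":0,"gripper":87},{"translation":[54,-53,10],"roll":0,"gripper":87},{"translation":[82,-80,15],"roll":0,"gripper":87},{"translation":[108,-106,20],"roll":0,"gripper":87},{"translation":[117.5,-115,22],"roll":0,"gripper":87}]' | egrep 'posi|ft_|grip'
python3 -m creep '[{"translation":[0,0,15],"roll":0,"gripper":87},{"translation":[0,0,40],"roll":0,"gripper":87},{"translation":[0,0,65],"roll":0,"gripper":87},{"translation":[0,0,85],"roll":0,"gripper":80},{"translation":[0,0,94],"roll":0,"gripper":75}]' 3| egrep 'posi|ft_|grip'
python3 -m creep '[{"translation":[0,0,0],"roll":0,"gripper":65},{"translation":[0,0,0],"roll":0,"gripper":60},{"translation":[0,0,0],"roll":0,"gripper":55},{"translation":[0,0,0],"roll":0,"gripper":50},{"translation":[0,0,0],"roll":0,"gripper":46}]' 3| egrep 'posi|ft_|grip'
python3 -m creep '[{"translation":[0,0,0],"roll":0,"gripper":42},{"translation":[0,0,0],"roll":0,"gripper":38},{"translation":[0,0,0],"roll":0,"gripper":36},{"translation":[0,0,0],"roll":0,"gripper":34},{"translation":[0,0,0],"roll":0,"gripper":33}]' 3| egrep 'posi|ft_|grip'
```

```text
position: [0.5172, 0.1758, 0.1986]
ft_force: [1.1, 0.1, 0.7]
grip_width: 0.0865
grip_force: 0.0
position: [0.5152, 0.1712, 0.1027]
ft_force: [-0.4, -0.5, -0.1]
grip_width: 0.0801
grip_force: 0.0
position: [0.5177, 0.1719, 0.1063]
ft_force: [0.0, 0.8, 0.4]
grip_width: 0.0517
grip_force: 0.0
position: [0.5163, 0.1719, 0.105]
ft_force: [-1.8, -0.2, 0.2]
grip_width: 0.0364
grip_force: 3.0
```

```bash
python3 -m creep '[{"translation":[0,0,0],"roll":0,"gripper":37.5},{"translation":[0,0,0],"roll":0,"gripper":37.5},{"translation":[0,0,0],"roll":0,"gripper":38.5},{"translation":[0,0,0],"roll":0,"gripper":39},{"translation":[0,0,0],"roll":0,"gripper":39}]' | egrep 'posi|ft_|grip'
cp seat.py seat2.py
sed -i 's/(h>105)&(h<130)&(sa>45)&(v>50)/(im[...,0].astype(int)-im[...,2]>7)\&(im[...,0].astype(int)-im[...,1]>4)\&(h>100)\&(h<135)/; s/(530,570),(-170,-142),(95,135),(0,40),(-12,12)/(535,565),(-168,-140),(98,130),(0,32),(-14,14)/' seat2.py
python3 seat2.py side,top side,wrist
```

```text
position: [0.5173, 0.1718, 0.1051]
ft_force: [-0.5, -0.1, 0.1]
grip_width: 0.0389
grip_force: 0.0
('side', 'top') rim along,lat,z,elev,dyaw [ 546.8 -147.3  115.8   28.7   11.5] J 0.45 [626, 2856] end along 495.6 lat -157.7 z 87.3
('side', 'wrist') rim along,lat,z,elev,dyaw [ 546.8 -154.3  111.9   22.6    1.4] J -0.469 [639, 13080] end along 491.9 lat -155.7 z 89.1
```

```bash
python3 -m creep '[{"translation":[0,0,0],"roll":0,"gripper":44},{"translation":[0,0,0],"roll":0,"gripper":55},{"translation":[0,0,0],"roll":0,"gripper":70},{"translation":[0,0,-20],"roll":0,"gripper":80},{"translation":[0,0,-50],"roll":0,"gripper":80}]' | egrep 'posi|ft_|grip'
python3 -m creep '[{"translation":[0,0,-40],"roll":0,"gripper":80},{"translation":[-40,0,-45],"roll":0,"gripper":80},{"translation":[-80,0,-45],"roll":0,"gripper":80},{"translation":[-80,0,-45],"roll":0,"gripper":80},{"translation":[-80,0,-45],"roll":0,"gripper":80}]' | egrep 'posi|ft_|grip'
python3 seat2.py side wrist side,wrist
python3 px.py
```

```text
position: [0.5146, 0.1715, 0.153]
ft_force: [0.2, -0.9, 0.0]
grip_width: 0.0629
grip_force: 0.0
position: [0.4485, 0.1253, 0.2001]
ft_force: [0.8, 0.4, -0.3]
grip_width: 0.0796
grip_force: 0.0
('side',) rim along,lat,z,elev,dyaw [ 544.4 -167.4  104.2   17.    -6.8] J -0.184 [664] end along 487.9 lat -160.7 z 86.8
('wrist',) rim along,lat,z,elev,dyaw [ 549.6 -155.3  111.2   17.1    0.8] J -0.298 [7667] end along 492.7 lat -156.0 z 93.7
('side', 'wrist') rim along,lat,z,elev,dyaw [ 5.485e+02 -1.546e+02  1.086e+02  1.850e+01 -4.000e-01] J -0.461 [665, 7607] end along 492.1 lat -154.2 z 89.7
0.0095 [317.  78.] [(150, 150, 151), (151, 150, 151), (151, 150, 152), (150, 150, 151), (151, 151, 152), (117, 116, 120), (92, 88, 89), (84, 70, 68), (105, 87, 84), (114, 94, 91), (108, 90, 86), (104, 86, 83), (84, 70, 68), (145, 144, 145), (151, 150, 152), (151, 151, 152), (150, 150, 151), (150, 150, 151), (150, 151, 151)]
0.03 [317. 113.] [(149, 150, 151), (151, 151, 152), (127, 129, 131), (100, 100, 105), (97, 96, 101), (74, 61, 59), (88, 73, 70), (104, 86, 83), (113, 93, 90), (117, 97, 93), (119, 99, 95), (116, 96, 93), (108, 90, 87), (96, 80, 77), (78, 66, 65), (150, 150, 151), (137, 136, 140), (151, 151, 152), (151, 150, 152)]
0.045 [317. 138.] [(99, 105, 108), (99, 105, 108), (96, 101, 104), (101, 101, 106), (97, 97, 101), (77, 64, 63), (92, 76, 74), (100, 83, 81), (107, 89, 86), (111, 93, 89), (110, 91, 88), (106, 89, 85), (101, 84, 82), (92, 77, 75), (80, 69, 68), (150, 150, 152), (138, 138, 141), (151, 151, 152), (151, 151, 152)]
0.0665 [317. 170.] [(99, 106, 109), (100, 106, 109), (100, 106, 109), (100, 106, 109), (92, 92, 96), (75, 71, 71), (62, 52, 51), (70, 59, 57), (72, 61, 59), (81, 69, 66), (93, 78, 75), (102, 86, 83), (94, 79, 77), (62, 55, 53), (39, 39, 39), (88, 92, 95), (148, 148, 149), (151, 151, 152), (151, 151, 152)]
```

The wrist fit shows the sleeve seated: elevation 17.1°, lateral error under 1 mm, and about 2–3 mm from the stop. I'll nudge it gently downhill with closed fingers on the thick end.

```bash
python3 -m creep '[{"translation":[35,0,-5],"roll":0,"gripper":60},{"translation":[70,0,-5],"roll":0,"gripper":40},{"translation":[105,0,-5],"roll":0,"gripper":20},{"translation":[135,0,-5],"roll":0,"gripper":0},{"translation":[141,0,-5],"roll":0,"gripper":0}]' 10| egrep 'posi|ft_|grip'
python3 -m creep '[{"translation":[0,0,0],"roll":0,"gripper":0},{"translation":[0,0,20],"roll":0,"gripper":0},{"translation":[0,0,45],"roll":0,"gripper":0},{"translation":[0,0,66],"roll":0,"gripper":0},{"translation":[0,0,72],"roll":0,"gripper":0}]' | egrep 'posi|ft_|grip'
python3 -m creep '[{"translation":[0,0,0],"roll":0,"gripper":0},{"translation":[0,0,0],"roll":0,"gripper":0},{"translation":[0,0,0],"roll":0,"gripper":0}]' | egrep 'posi|ft_|grip'
python3 -c "
from h import *
Y=np.array([-X[1],X[0]])
p=X*.5682+Y*-.1558;delta(p[0],p[1],.131,35)"
```

```text
position: [0.5724, 0.2099, 0.205]
ft_force: [1.3, -0.4, -0.0]
grip_width: 0.0544
grip_force: 0.0
position: [0.5631, 0.2058, 0.1296]
ft_force: [-0.6, -0.3, -0.1]
grip_width: 0.0213
grip_force: 0.0
position: [0.5675, 0.2068, 0.1344]
ft_force: [-0.0, 0.8, -0.1]
grip_width: 0.0034
grip_force: 0.0
t 26.63 yaw 35.0 pos [0.5675 0.2068 0.1344] delta [-15.3  -0.3   3.4] roll -0.0 F [-0.    0.79 -0.05] w 3.4 gf 0.0
```

```bash
python3 -m creep '[{"translation":[-4,0,2],"roll":0,"gripper":0},{"translation":[-8,0,2],"roll":0,"gripper":0},{"translation":[-11,0,2],"roll":0,"gripper":0},{"translation":[-11,0,2],"roll":0,"gripper":0}]' | egrep 'posi|ft_'
for i in 1 2 3 4; do python3 -m creep '[{"translation":[-1,0,0],"roll":0,"gripper":0},{"translation":[-1,0,0],"roll":0,"gripper":0}]' | egrep 'posi|ft_'; done
```

```text
position: [0.557, 0.2001, 0.1315]
ft_force: [-0.4, 0.8, -1.0]
position: [0.557, 0.1999, 0.1313]
ft_force: [-0.5, -0.3, -0.5]
position: [0.5561, 0.1994, 0.1311]
ft_force: [-0.9, -0.4, -0.1]
position: [0.5558, 0.1989, 0.1311]
ft_force: [0.7, 0.1, -0.2]
position: [0.5556, 0.1985, 0.1314]
ft_force: [2.9, 1.6, -0.2]
```

```bash
python3 -m creep '[{"translation":[-0.5,0,0],"roll":0,"gripper":0},{"translation":[-0.5,0,0],"roll":0,"gripper":0},{"translation":[-0.5,0,0],"roll":0,"gripper":0}]' | egrep 'posi|ft_'
python3 -c "
from h import *
delta(.5,.1,.1)"
python3 seat2.py side,wrist
```

```text
position: [0.5555, 0.1983, 0.1315]
ft_force: [4.0, 2.4, -0.1]
t 27.88 yaw 35.0 pos [0.5555 0.1983 0.1315] delta [-102.    48.7   31.3] roll None F [ 4.01  2.38 -0.14] w 0.5 gf 2.1
('side', 'wrist') rim along,lat,z,elev,dyaw [ 547.5 -160.5  105.5   14.3   -9.5] J -0.509 [632, 146] end along 490.6 lat -151.0 z 90.8
```

```bash
python3 -m creep '[{"translation":[3,0,0],"roll":0,"gripper":0},{"translation":[12,0,-5],"roll":0,"gripper":0},{"translation":[14,0,-35],"roll":0,"gripper":0},{"translation":[14,0,-70],"roll":0,"gripper":0},{"translation":[-20,0,-72],"roll":0,"gripper":30}]' | egrep 'posi|ft_'
python3 -m creep '[{"translation":[-35,0,0],"roll":0,"gripper":40},{"translation":[-70,0,0],"roll":0,"gripper":60},{"translation":[-100,0,0],"roll":0,"gripper":80},{"translation":[-106,0,0],"roll":0,"gripper":80},{"translation":[-106,0,0],"roll":0,"gripper":80}]' | egrep 'posi|ft_'
python3 seat2.py wrist wrist,side
python3 -c "
from h import *
delta(.5,.1,.1)
cv2.imwrite('pics/w6.png',viewer.camera('wrist'));np.savez('w6.npz',**dict(zip('Kkrt',cam('wrist'))))"
```

```text
position: [0.5453, 0.1886, 0.2086]
ft_force: [2.5, -0.2, 1.4]
position: [0.4469, 0.1248, 0.2025]
ft_force: [-0.1, -0.2, 0.8]
('wrist',) rim along,lat,z,elev,dyaw [ 551.5 -156.   110.3   17.     0.9] J -0.288 [7722] end along 494.6 lat -156.9 z 92.9
('wrist', 'side') rim along,lat,z,elev,dyaw [ 549.8 -155.6  108.3   18.2    0. ] J -0.434 [7628, 665] end along 493.3 lat -155.7 z 89.7
t 28.97 yaw 35.01 pos [0.452  0.1259 0.2031] delta [ 24.4  48.7 103.2] roll None F [-0.23 -0.57 -0.29] w 44.4 gf 0.0
```

```bash
python3 -m creep '[{"translation":[0,-10,-30],"roll":0,"gripper":87},{"translation":[10,-45,-35],"roll":-7,"gripper":87},{"translation":[40,-70,-35],"roll":-14,"gripper":87},{"translation":[75,-90,-35],"roll":-21,"gripper":87},{"translation":[112,-105,-35],"roll":-28,"gripper":87}]' 10| egrep 'posi|ft_|rot'
python3 -c "
from h import *
delta(.59,.386,.235,130)"
```

```text
position: [0.4823, 0.2788, 0.2384]
tool_rot: [0.851, 0.526, -0.0, -0.0]
ft_force: [0.7, -1.6, -0.2]
t 29.43 yaw 63.44 pos [0.4823 0.2788 0.2384] delta [144.1  48.4   3.4] roll -66.6 F [ 0.67 -1.64 -0.18] w 81.6 gf 0.0
```

```bash
python3 -m creep '[{"translation":[29,10,0],"roll":-7,"gripper":87},{"translation":[58,20,0],"roll":-14,"gripper":87},{"translation":[87,30,0],"roll":-21,"gripper":87},{"translation":[116,40,0],"roll":-28,"gripper":87},{"translation":[144,48,0],"roll":-35,"gripper":87}]' | egrep 'posi|ft_|rot'
python3 -m creep '[{"translation":[0,0,0],"roll":-7,"gripper":87},{"translation":[0,0,0],"roll":-14,"gripper":87},{"translation":[0,0,0],"roll":-21,"gripper":87},{"translation":[0,0,0],"roll":-28,"gripper":87},{"translation":[0,0,0],"roll":-31.5,"gripper":87}]' | egrep 'posi|ft_|rot'
python3 -m creep '[{"translation":[0,0,0],"roll":0,"gripper":87},{"translation":[0,0,0],"roll":0,"gripper":87}]' | egrep 'posi|ft_|rot'
python3 - <<'E'
from h import *
np.set_printoptions(precision=4,suppress=True)
delta(.545,.44,.066,130)
im=viewer.camera('wrist');cv2.imwrite('pics/w7.png',im);c=cam('wrist');np.savez('w7.npz',**dict(zip('Kkrt',c)))
for t in('trigger_pad','grip_back'): print(t,[(np.round(r['bbox']),round(r['p'],2)) for r in viewer.recognise('wrist',t)[:3]])
for n,P in (("tip",(.5281,.4354,.076)),("hinge",(.5705,.4029,.08)),("gEL",(.5512,.4914,.083)),("gHL",(.6039,.4268,.083))): print(n,proj(c,[P])[0])
E
```

```text
position: [0.5921, 0.3847, 0.2373]
tool_rot: [0.653, 0.757, -0.0, 0.0]
ft_force: [0.2, -0.0, 0.3]
position: [0.5909, 0.3836, 0.2371]
tool_rot: [0.424, 0.906, -0.0, -0.0]
ft_force: [0.2, -0.1, -0.0]
position: [0.5908, 0.3832, 0.2374]
tool_rot: [0.427, 0.904, -0.0, -0.0]
ft_force: [0.5, 0.1, -0.4]
t 30.43 yaw 129.45 pos [0.5908 0.3832 0.2374] delta [ 72.9   0.8 171.5] roll -0.6 F [ 0.47  0.05 -0.4 ] w 87.4 gf 0.0
trigger_pad []
grip_back [(array([246.,  51., 173., 243.]), 0.66)]
tip [298.4033 132.9069]
hinge [313.659  198.1623]
gEL [367.3865  93.9694]
gHL [363.4775 202.0494]
```

```bash
python3 - <<'E'
import cv2
g=cv2.cvtColor(cv2.imread('pics/w7.png'),cv2.COLOR_BGR2GRAY)
print("cols",list(range(270,400,3)))
for r in range(90,216,12): print(r,[int(g[r-1:r+2,c:c+3].mean()) for c in range(270,400,3)])
E
```

```text
cols [270, 273, 276, 279, 282, 285, 288, 291, 294, 297, 300, 303, 306, 309, 312, 315, 318, 321, 324, 327, 330, 333, 336, 339, 342, 345, 348, 351, 354, 357, 360, 363, 366, 369, 372, 375, 378, 381, 384, 387, 390, 393, 396, 399]
90 [181, 181, 181, 181, 180, 180, 181, 181, 181, 181, 181, 181, 181, 180, 181, 181, 181, 181, 181, 162, 108, 24, 24, 31, 36, 42, 42, 37, 34, 29, 27, 25, 23, 68, 176, 181, 181, 181, 181, 181, 181, 181, 175, 120]
102 [181, 181, 181, 181, 181, 181, 181, 181, 181, 181, 181, 181, 181, 181, 181, 181, 181, 181, 181, 180, 145, 38, 23, 28, 33, 41, 42, 38, 34, 30, 28, 26, 22, 61, 176, 181, 181, 181, 181, 181, 181, 181, 181, 181]
114 [181, 181, 181, 182, 182, 181, 181, 181, 181, 181, 181, 181, 181, 181, 181, 181, 181, 182, 181, 181, 177, 70, 23, 26, 32, 38, 40, 39, 35, 32, 26, 25, 22, 48, 165, 181, 181, 182, 181, 181, 181, 181, 181, 181]
126 [181, 181, 181, 181, 181, 181, 181, 181, 181, 181, 143, 110, 138, 179, 181, 181, 182, 181, 182, 181, 181, 105, 24, 27, 30, 36, 40, 40, 37, 32, 27, 26, 23, 38, 157, 182, 182, 181, 182, 182, 181, 181, 181, 182]
138 [181, 176, 169, 165, 1
[... 621 characters left out ...]
99, 66, 53, 72, 75, 75, 74, 74, 39, 28, 31, 32, 36, 37, 37, 36, 32, 30, 28, 27, 47, 71, 122, 182, 182, 182, 182, 182, 183, 182]
186 [180, 175, 97, 84, 83, 83, 81, 79, 80, 78, 78, 79, 75, 93, 101, 74, 54, 72, 75, 74, 73, 74, 50, 30, 31, 33, 35, 37, 36, 34, 34, 32, 31, 28, 45, 72, 115, 182, 182, 182, 182, 182, 182, 182]
198 [179, 179, 128, 81, 82, 81, 81, 79, 79, 78, 76, 77, 77, 106, 153, 154, 138, 110, 110, 109, 101, 69, 54, 31, 32, 33, 34, 36, 35, 35, 35, 32, 33, 31, 43, 70, 100, 160, 157, 170, 180, 182, 182, 182]
210 [47, 47, 56, 58, 59, 58, 48, 42, 40, 39, 42, 56, 60, 73, 76, 73, 70, 68, 65, 63, 61, 58, 57, 58, 58, 58, 60, 61, 61, 63, 42, 34, 36, 36, 35, 47, 71, 72, 73, 75, 76, 77, 74, 66]
```

```bash
python3 - <<'E'
from h import *
np.set_printoptions(precision=4,suppress=True)
z=np.load('w7.npz');c=(z['K'],float(z['k']),z['r'],z['t'])
L=[(333.5,102),(335.5,126),(336.5,150),(337,174),(338,198)];Rr=[(370,102),(371.5,126),(372,150),(372.3,174),(372.5,198)]
for zz in(.066,.08):
    A=np.array([atz(c,u,zz)[:2] for u in L]);B=np.array([atz(c,u,zz)[:2] for u in Rr])
    M=(A+B)/2;d=M[-1]-M[0];d/=np.linalg.norm(d);n=np.array([-d[1],d[0]])
    print(zz,"centre",M[0],M[-1],"yaw",np.degrees(np.arctan2(d[1],d[0])),"thick",(B-A)@n)
    if zz==.066:D,N,C,B0=d,n,M,B
T=[(302.5,138),(305,150),(306.8,162),(308,174),(308.8,186)]
for u in T+[(302,126)]:
    p=atz(c,u,.076)[:2];print(u,p,"x",(p-C[0])@D*1e3,"perp from grip centre",(p-C.mean(0))@N*1e3)
h=atz(c,(315,198),.078)[:2];hd=atz(c,(330,207),.1)[:2]
print("hinge x",(h-C[0])@D*1e3,"head x",(hd-C[0])@D*1e3,"grip back perp",(B0-C.mean(0))@N*1e3,"C0",C[0],"D",D,"N",N,"Cm",C.mean(0))
E
```

```text
0.066 centre [0.546  0.4816] [0.5996 0.4241] yaw -46.99560873936192 thick [0.0296 0.0296 0.0297 0.03   0.0299]
0.08 centre [0.5458 0.4798] [0.597  0.4249] yaw -46.99560873936193 thick [0.0283 0.0283 0.0284 0.0287 0.0285]
(302.5, 138) [0.5331 0.4344] x 25.73113471034794 perp from grip centre -41.869819751674086
(305, 150) [0.5406 0.4284] x 35.23695113324884 perp from grip centre -40.533571788604704
(306.8, 162) [0.5477 0.4219] x 44.85758376139621 perp from grip centre -39.74672772560442
(308, 174) [0.5546 0.4149] x 54.60346714515804 perp from grip centre -39.44059294590043
(308.8, 186) [0.5613 0.4077] x 64.49055519074322 perp from grip centre -39.461389429746596
(302, 126) [0.527  0.4414] x 16.473129152250046 perp from grip centre -41.59254975533912
hinge x 74.5193228742838 head x 78.84072939084125 grip back perp [14.4801 15.2137 15.1478 14.9236 14.6192] C0 [0.546  0.4816] D [ 0.6821 -0.7313] N [0.7313 0.6821] Cm [0.5726 0.4535]
```

```bash
python3 -c "
from h import *
delta(.5622,.4530,.066,133)"
```

```text
t 30.58 yaw 129.46 pos [0.5907 0.3828 0.2378] delta [ 72.3  22.7 171.8] roll -3.5 F [ 0.33 -0.38  0.01] w 86.7 gf 0.0
```

```bash
python3 -m creep '[{"translation":[20,6,0],"roll":-1,"gripper":87},{"translation":[45,14,0],"roll":-2,"gripper":87},{"translation":[65,20,0],"roll":-3.5,"gripper":87},{"translation":[72.5,22.5,0],"roll":-3.5,"gripper":87},{"translation":[72.5,22.5,10],"roll":-3.5,"gripper":87}]' 10| egrep 'posi|ft_'
python3 -m creep '[{"translation":[0,0,20],"roll":0,"gripper":87},{"translation":[0,0,50],"roll":0,"gripper":87},{"translation":[0,0,80],"roll":0,"gripper":87},{"translation":[0,0,105],"roll":0,"gripper":87},{"translation":[0,0,110],"roll":0,"gripper":87}]' | egrep 'posi|ft_'
python3 -c "
from h import *
delta(.5622,.4530,.066,133)"
```

```text
position: [0.562, 0.4553, 0.2301]
ft_force: [0.5, 0.2, -0.0]
position: [0.5592, 0.4491, 0.1118]
ft_force: [-0.8, -0.6, -1.1]
t 31.42 yaw 132.89 pos [0.5592 0.4491 0.1118] delta [ 0.7  5.3 45.7] roll -0.1 F [-0.78 -0.55 -1.14] w 87.0 gf 0.0
```

```bash
python3 -m creep '[{"translation":[0,0,15],"roll":0,"gripper":87},{"translation":[0,0,35],"roll":0,"gripper":87},{"translation":[0,0,52],"roll":0,"gripper":87},{"translation":[0,0,52],"roll":0,"gripper":87},{"translation":[0,0,52],"roll":0,"gripper":87}]' 10| egrep 'posi|ft_'
python3 -m creep '[{"translation":[0,0,0],"roll":0,"gripper":70},{"translation":[0,0,0],"roll":0,"gripper":70}]' 30| egrep 'posi|ft_'
python3 -c "
from h import *
delta(.5622,.4530,.066,133)"
```

```text
position: [0.562, 0.4517, 0.0657]
ft_force: [-0.4, 0.2, 0.2]
position: [0.5632, 0.4531, 0.0681]
ft_force: [0.4, -0.3, 1.2]
t 32.0 yaw 132.98 pos [0.5632 0.4531 0.0681] delta [ 0.6 -0.8  2.1] roll -0.0 F [ 0.44 -0.27  1.21] w 80.0 gf 0.0
```

Well aligned, so I'll squeeze, hold, then let go.

```bash
python3 -m creep '[{"translation":[0,0,0],"roll":0,"gripper":60},{"translation":[0,0,0],"roll":0,"gripper":55},{"translation":[0,0,0],"roll":0,"gripper":50},{"translation":[0,0,0],"roll":0,"gripper":45},{"translation":[0,0,0],"roll":0,"gripper":40}]' 30| egrep 'posi|ft_|grip'
python3 -m creep '[{"translation":[0,0,0],"roll":0,"gripper":40},{"translation":[0,0,0],"roll":0,"gripper":40},{"translation":[0,0,0],"roll":0,"gripper":40},{"translation":[0,0,0],"roll":0,"gripper":40},{"translation":[0,0,0],"roll":0,"gripper":40}]' 30| egrep 'posi|ft_|grip'
python3 -m creep '[{"translation":[0,0,0],"roll":0,"gripper":40},{"translation":[0,0,0],"roll":0,"gripper":40},{"translation":[0,0,0],"roll":0,"gripper":40},{"translation":[0,0,0],"roll":0,"gripper":40},{"translation":[0,0,0],"roll":0,"gripper":40}]' 35| egrep 'posi|ft_|grip'
```

```text
position: [0.5611, 0.4523, 0.0662]
ft_force: [1.3, 1.1, -2.4]
grip_width: 0.0482
grip_force: 9.3
position: [0.5626, 0.4537, 0.0662]
ft_force: [1.8, 3.7, -0.6]
grip_width: 0.0443
grip_force: 29.2
position: [0.5627, 0.4537, 0.0663]
ft_force: [2.7, 3.8, -1.9]
grip_width: 0.0439
grip_force: 34.1
```

```bash
python3 -m creep '[{"translation":[0,0,0],"roll":0,"gripper":60},{"translation":[0,0,0],"roll":0,"gripper":80},{"translation":[0,0,0],"roll":0,"gripper":87},{"translation":[0,0,0],"roll":0,"gripper":87},{"translation":[0,0,0],"roll":0,"gripper":87}]' 10| egrep 'posi|ft_|grip'
python3 -m creep '[{"translation":[0,0,-30],"roll":0,"gripper":87},{"translation":[0,0,-70],"roll":0,"gripper":87},{"translation":[0,0,-110],"roll":0,"gripper":87},{"translation":[0,0,-150],"roll":0,"gripper":87},{"translation":[0,0,-170],"roll":0,"gripper":87}]' | egrep 'posi|ft_|grip'
python3 seat2.py side; python3 -c "
from h import *
np.set_printoptions(precision=0,suppress=True)
cv2.imwrite('pics/side9.png',viewer.camera('side'));cv2.imwrite('pics/top9.png',viewer.camera('top'))
for n in ('side','top'):
  for t in ('sleeve','v_rest','rook','figure','glue'): print(n,t,[(np.array(r['bbox']),round(r['p'],2)) for r in viewer.recognise(n,t)[:3]])
delta(0,0,0)"
```

```text
position: [0.5619, 0.4524, 0.0658]
ft_force: [-0.3, 0.8, -0.8]
grip_width: 0.0693
grip_force: 0.0
position: [0.5644, 0.4543, 0.2424]
ft_force: [0.3, 0.2, 1.1]
grip_width: 0.0867
grip_force: 0.0
('side',) rim along,lat,z,elev,dyaw [ 545.1 -165.8  104.8   16.    -9.6] J -0.177 [681] end along 488.7 lat -156.3 z 88.4
side sleeve [(array([287., 196.,  31.,  43.]), 0.8), (array([302., 225.,  44.,  30.]), 0.7)]
side v_rest [(array([305., 238.,  50.,  36.]), 0.61)]
side rook [(array([371., 287.,  45.,  55.]), 0.65)]
side figure [(array([224., 198.,  21.,  70.]), 0.85), (array([285., 238.,  70.,  65.]), 0.75)]
side glue [(array([279., 241.,  27.,  21.]), 0.63)]
top sleeve [(array([310., 229.,  36.,  45.]), 0.88), (array([405., 233.,  22.,  22.]), 0.86), (array([455., 171.,  47.,  48.]), 0.63)]
top v_rest [(array([322., 265.,  25.,  19.]), 0.81)]
top rook [(array([248., 313.,  34.,  42.]), 0.93), (array([182., 220.,  25.,  23.]), 0.19)]
top figure [(array([368., 122.,  24.,  42.]), 0.95), (array([185., 168.,  80.,  93.]), 0.31)]
top glue [(array([386., 196.,  50.,  15.]), 0.61)]
t 34.73 yaw 133.0 pos [1. 0. 0.] delta [  52. -719.  236.] roll None F [0. 0. 1.] w 86.9 gf 0.0
```

Everything else is where it was. Before handing in, I'll check the gap at the stop by sighting along the face plane.

```bash
python3 -m creep '[{"translation":[-23,-32,0],"roll":0,"gripper":87},{"translation":[-46,-64,0],"roll":0,"gripper":87},{"translation":[-69,-97,0],"roll":0,"gripper":87},{"translation":[-92,-129,0],"roll":0,"gripper":87},{"translation":[-115,-162,0],"roll":0,"gripper":87}]' | egrep 'posi'
python3 -m creep '[{"translation":[-23,-32,0],"roll":0,"gripper":87},{"translation":[-46,-64,0],"roll":0,"gripper":87},{"translation":[-69,-97,0],"roll":0,"gripper":87},{"translation":[-92,-129,0],"roll":0,"gripper":87},{"translation":[-115,-162,30],"roll":0,"gripper":87}]' | egrep 'posi'
python3 -m creep '[{"translation":[0,0,0],"roll":0,"gripper":87},{"translation":[0,0,0],"roll":0,"gripper":87},{"translation":[0,0,0],"roll":0,"gripper":87},{"translation":[0,0,0],"roll":0,"gripper":87}]' | egrep 'posi'
python3 - <<'E'
from h import *
im=viewer.camera('wrist');cv2.imwrite('pics/w8.png',im);c=cam('wrist');np.savez('w8.npz',**dict(zip('Kkrt',c)))
Y=np.array([-X[1],X[0]]);t17=np.radians(17)
def pt(s,y,h): # v_axis coords mm -> world
    a=.5115+(s*np.cos(t17)-h*np.sin(t17))/1e3;return np.array([*(X*a+Y*(-.1558+y/1e3)),.1+(s*np.sin(t17)+h*np.cos(t17))/1e3])
print("cam along",(-c[2].T@c[3])[:2]@X)
for y in (-8,0,8):
    S=np.arange(-40,-8,1.0);u=proj(c,[pt(s,y,14) for s in S])
    print(y,np.round(u[0]),np.round(u[-1]),[(int(s),*[int(k) for k in cv2.getRectSubPix(im,(1,1),tuple(map(float,p)))[0,0]]) for s,p in zip(S,u)])
E
```

```text
position: [0.5212, 0.2567, 0.2361]
position: [0.486, 0.0679, 0.2147]
position: [0.4841, 0.0711, 0.2117]
cam along 0.42621375266047234
-8 [374. 177.] [420. 184.] [(-40, 100, 101, 105), (-39, 100, 99, 104), (-38, 91, 91, 94), (-37, 57, 56, 58), (-36, 41, 40, 40), (-35, 38, 38, 39), (-34, 41, 39, 39), (-33, 40, 37, 38), (-32, 41, 39, 39), (-31, 49, 48, 48), (-30, 55, 54, 55), (-29, 60, 59, 58), (-28, 61, 60, 59), (-27, 59, 58, 58), (-26, 57, 56, 56), (-25, 70, 71, 72), (-24, 91, 92, 92), (-23, 81, 83, 82), (-22, 75, 72, 72), (-21, 98, 84, 81), (-20, 106, 88, 85), (-19, 100, 84, 80), (-18, 87, 73, 71), (-17, 95, 79, 76), (-16, 100, 83, 80), (-15, 99, 81, 78), (-14, 94, 79, 74), (-13, 98, 81, 79), (-12, 99, 82, 79), (-11, 93, 77, 74), (-10, 94, 78, 75), (-9, 100, 83, 80)]
0 [376. 165.] [422. 172.] [(-40, 151, 152, 153), (-39, 151, 151, 153), (-38, 134, 134, 136), (-37, 73, 73, 73), (-36, 36, 37, 36), (-35, 36, 35, 36), (-34, 39, 36, 38), (-33, 40, 38, 38), (-32, 36, 35, 36), (-31, 48, 45, 46), (-30, 56, 54, 54), (-29, 59, 57, 57), (-28, 61, 59, 58), (-27, 60, 58, 57), (-26, 62, 60, 60), (
[... 303 characters left out ...]
 (-10, 115, 97, 93), (-9, 119, 99, 95)]
8 [378. 153.] [425. 160.] [(-40, 152, 152, 153), (-39, 150, 150, 151), (-38, 132, 132, 133), (-37, 74, 74, 74), (-36, 53, 52, 51), (-35, 56, 55, 54), (-34, 50, 48, 48), (-33, 43, 41, 41), (-32, 39, 38, 38), (-31, 46, 46, 45), (-30, 55, 54, 53), (-29, 60, 58, 58), (-28, 64, 61, 61), (-27, 61, 59, 59), (-26, 62, 61, 61), (-25, 91, 93, 92), (-24, 112, 114, 114), (-23, 104, 106, 105), (-22, 86, 82, 81), (-21, 105, 89, 85), (-20, 115, 95, 92), (-19, 106, 90, 87), (-18, 99, 82, 80), (-17, 112, 94, 90), (-16, 116, 96, 93), (-15, 110, 91, 87), (-14, 108, 90, 86), (-13, 114, 95, 91), (-12, 112, 93, 89), (-11, 105, 87, 83), (-10, 109, 91, 88), (-9, 114, 95, 91)]
```

The light stop rim (x about -25 to -22 mm) meets the blue flange with no visible gap at any of the three lateral positions. The robot is clear of everything, so I'll hand in.

```bash
python3 -c "
from rig import hand_in
print(hand_in())"
```

```text
the job is handed in; nothing more can be done
None
```

The job is handed in, verdict not reported back: by my measurements the sleeve lies in both V plates against the unshifted stop, and the trigger was squeezed fully home and released (its spring-back not measured).

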